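Bottle from the flap dispenser to the roller mixer

ROBOT

A 6-joint arm with a two-finger parallel gripper is mounted at the origin on the work surface. World frame = base frame: x ahead of the robot, y to its left, z up, the work surface at z = 0. Lengths are in m, angles in degrees, forces in N, time in s.
With the tool pointing down it reaches from about 0.4 to 0.825 m from the base axis. Payload 7 kg.
Tool frame: the origin (TCP) lies between the finger pads; the fingertips stand 22 mm ahead of it and the grasp point (between the pads) lies 3 mm ahead of it; z points along the fingers, y is the direction in which the jaws open and shut (so a half turn about z gives the same grasp; the last joint's range is limited). The gripper opens to 88 mm and grips with 3 to 60 N. Pads are 19 mm wide; open, the fingers measure 130 mm over their backs; the gripper's body (78 mm by 193 mm) begins 47 mm behind the grasp point.
Start: joints at [-55.514, 20.546, 0.682, 0, -70.136, -16.507], TCP at [0.208, -0.642, 0.223] pointing down, gripper open.
Joint ranges: [-176.03, 176.03], [-82.01, 121.73], [-58.28, 71.71], [-173.87, 95.51], [-174.79, -0.11], [-173.66, 173.66]. Speed limits (degrees/s): [136.94, 136.94, 172.46, 180, 180, 180].

INTERFACE

Orientations are given as [roll, pitch, yaw] about the fixed x, y, z axes, in that order (R = Rz(yaw) Ry(pitch) Rx(roll)).
In Python, from plant import telemetry, cams, r gives the robot as it stands.
- The arm moves only by the tool carry_out, never from a script. Its argument "commands" is one flat list of numbers, 5 for each row, row after row: the shift along the world's x, y, z as a fraction of full scale, then the turn about the world's z as a fraction of full scale, then the gripper's target within -1 to 1 (shut at 1, half-way at 0, fully open at -1). In form: [x, y, z, turn, claw, x, y, z, turn, claw, ...]. A call has 1 to 8 rows; each row shifts and turns the commanded pose from where the row before left it; what a row does not reach is not made up. Full scale, the value 1, is 0.04 m for a shift and 4 degrees for a turn. A row lasts 1/10 s, in which the tool goes at most 50 mm and 8.59 degrees, less where a joint would pass 70% of its speed; a pose out of reach is approached as far as the arm can. A call with a number of a shift or a turn outside -1 to 1 is refused whole. A call with a gripper value outside its range is refused whole. The fingers move at their own pace and stop on an object; "grip_force" is the grip in N (left out, the last holds). Time passes only in rows, so rows that do not move let the fingers close. It gives the time, the measured TCP pose, the force and the opening at its end, in the units of the state.
- telemetry.get_state(): the state, without advancing time (a new reading comes with each control period).
- cams.capture(name): name is "scene" or "top" or "wrist"; returns a dict with "frame" (384x512x3 uint8, red, green, blue), "camera_matrix" (3x3 intrinsics, pixels), "camera_from_world" (4x4, takes a point from world to camera coordinates); the wrist camera has in their place "mount" (4x4, takes a point from camera to tool coordinates, whose origin is the TCP and whose axes are the flange's). Camera axes: x right, y down, z forward; pixel columns grow to the right and rows downward; lengths in m; the calibration is good to about 2 mm. A picture is of the moment at which its call begins: read the wrist's pose just before it. There is no depth.
- r.close_job(): hands the job in, once; it reports no verdict.
The state is a dict: "time_s": time; "joints": joint angles; "qd": joint speeds; "joint_torque": joint torques, N m; "tcp_pos": TCP position; "eef_rot": TCP orientation; "contact_force": force on the tool from outside, world axes, zero at the start; "moment": the same for the moment, N m; "gripper_width": finger opening in m.
Only numpy, scipy, OpenCV 4.12 (cv2) and the standard library are available. Lean on these libraries where they do the work, as an engineer would, in place of code of your own. Each camera call takes 0.05 s, during which the arm holds its last target. There are 200 camera calls.

TASK

Lift the sprung flap over the bottle dispenser's tray by its front edge and, the flap resting open on the hand that reaches in, take out the larger of the two sample bottles, and lay it lengthwise in any gap between two neighbouring rollers of the roller mixer, wholly on the rollers; lower it onto them before letting go rather than dropping it. Leave the smaller bottle lying in the dispenser, the flap shut again, and the beaker, vial, petri dish and spatula where they are.

Things in the scene. Friction and masses are not known exactly. Their poses are not given: they have to be found in the camera images.
- dispenser: Bottle dispenser fixed to the bench on the left, 255 deep (x) x 312 wide (y) mm: a clear tray (inside 300 mm wide, side walls 82 mm high) under a clear flap, its front at x -85 mm; behind it, from x 68 to 170 mm, a grey magazine 221 mm high. Origin: on its underside, 85 mm behind the tray's front face, mid-width; x points from the front to the back (world +y within 14 degrees), z up. Floor 15 mm up.
- sill (a point): Middle of the top of the tray's front wall (sill), 5 mm thick over x -85 to -80 mm with 8 mm wide white edging, 70 mm up. The larger bottle must be raised 46 mm or more to come out over it. A gripper gets in well sloping forward and down, about 35 degrees from vertical, fingers left and right of the bottle, gripping it 10 to 25 mm in front of its middle.
- lane0 (a point): Middle of the lane at y -48 mm in the tray, 24 mm up: two 8 mm steel rods along x, 24 mm apart, axes 24 mm up. One bottle lies lengthwise on the rods of each lane, cap to the back, the larger one's base 10 to 18 mm behind the sill's inner face.
- lane1 (a point): The same for the other lane, y +48 mm. Either lane may hold the larger bottle.
- flap (a joint): Clear flap covering the tray, 306 wide x 166 long x 4 mm, flat below, a grey 10 x 7 mm bar along its front edge. 0 = shut; rad, grows as its front edge is lifted up and back (stop at 1.7). Weight and spring shut it by themselves from any angle (1 N at the edge when shut, some 0.1 N m throughout). Raised to about 1.4 rad by fingertips moving up and in towards the hinge, it then comes down onto the back of the gripper and slides as that goes in and out.
- flap_hinge (a point): Middle of the flap's hinge line, which runs along y at x 55 mm, 104 mm up in the dispenser's frame.
- flap_edge (a point): Middle of the flap's front edge, on the flap. Shut, it is 84 mm up at x -110 mm, so it overhangs the sill's front face by 25 mm, free below: the flat underside of the flap is 82 mm up there, room for fingertips to lift it.
- bottle: The larger bottle: white, closed, lying; wide-mouth body 48 mm diameter x 74 mm, then a grey 43 mm diameter screw cap; 100 mm long in all, about 0.14 kg. Origin: middle of its length, on its axis; its x axis runs along it towards the cap. In the dispenser its axis lies 49 mm above the bench.
- small_bottle: The smaller bottle of the same make, in the other lane: 30 mm diameter x 85 mm, cap 27 mm; origin and axes likewise. Its axis lies 39 mm above the bench. Stays in the dispenser.
- mixer: White roller mixer (switched off; the rollers do not turn), fixed to the bench on the right, 300 (x) x 200 (y) x 90 mm high. Origin: centre of its underside; x runs along the rollers (world +y, give or take 14 degrees), control panel on its +y side, z up. Four 25 mm diameter grey rollers at y = -66, -22, 22, 66 mm, axes 75 mm up (tops 87.5 mm), free between the end blocks over x -106 to +106 mm; end blocks 90 mm high.
- gap0 (a point): Where the larger bottle's axis and middle come to rest, 104 mm above the bench, in the -y one of the mixer's three gaps (y = -44 mm), halfway along the rollers; same axes as the mixer.
- gap1 (a point): Where the larger bottle's axis and middle come to rest, 104 mm above the bench, in the middle one of the mixer's three gaps (y = 0 mm), halfway along the rollers; same axes as the mixer.
- gap2 (a point): Where the larger bottle's axis and middle come to rest, 104 mm above the bench, in the +y one of the mixer's three gaps (y = 44 mm), halfway along the rollers; same axes as the mixer.
- vial: Bystander: glass vial with grey cap, 27 mm diameter x 68 mm, standing between dispenser and mixer. Origin under its centre.
- spatula: Bystander: thin steel spatula, 155 mm long, 10 mm wide, lying between dispenser and mixer. Origin under its middle.
- petri_dish: Bystander: clear petri dish, 90 mm diameter x 15 mm. Origin under its centre.
- beaker: Bystander: glass beaker, 84 mm diameter x 110 mm. Origin under its centre.

How it is judged (in metres and radians):
On the way, in this order (a step that is already met when the one before it is completed fails the run):
1. the larger bottle is held in the fingers under the flap, which rests open on the hand (value of joint flap above 0.25 rad and contact force between bottle and the fingers above 1 N and x of bottle in the frame of dispenser above -0.05 m), for 0.2 s.
2. the bottle is lowered, still in the fingers, into a gap between two rollers, at most about 10 mm above its rest (contact force between bottle and the fingers above 0.5 N and (y of bottle in the frame of gap0 between -0.012 and 0.012 m or y of bottle in the frame of gap1 between -0.012 and 0.012 m or y of bottle in the frame of gap2 between -0.012 and 0.012 m) and z of bottle in the frame of mixer below 0.114 m and x of bottle in the frame of mixer between -0.052 and 0.052 m), for 0.1 s.
At the end, for the whole second after the job is handed in: Larger bottle released and still in a gap between rollers: axis within 7 mm of the gap's middle and 6 mm of resting height, 0.15 rad of the rollers' direction, middle within 52 mm of halfway along; flap shut (under 0.06 rad); smaller bottle still lying inside the dispenser ((y of bottle in the frame of gap0 between -0.007 and 0.007 m or y of bottle in the frame of gap1 between -0.007 and 0.007 m or y of bottle in the frame of gap2 between -0.007 and 0.007 m) and z of bottle in the frame of mixer between 0.098 and 0.109 m and x of bottle in the frame of mixer between -0.052 and 0.052 m and angle between the x axis of bottle and the x axis of mixer, either way round below 0.15 rad and linear speed of bottle below 0.01 m/s and contact force between bottle and the fingers below 0.1 N and value of joint flap below 0.06 rad and x of small_bottle in the frame of dispenser between -0.06 and 0.08 m and y of small_bottle in the frame of dispenser between -0.07 and 0.07 m and z of small_bottle in the frame of dispenser below 0.055 m); the robot touches nothing.
It fails at once if the beaker, vial, petri dish or spatula is shifted by more than 30 mm (distance of any of beaker, vial, petri_dish, spatula from where it was at the start of the episode above 0.03 m).
It fails at once if the beaker, vial or petri dish is knocked over (angle between any of beaker, vial, petri_dish's own z axis and vertical above 0.5 rad).
It also fails if it takes over 51 s, if anything falls off the work surface, if the arm or the gripper's body presses on something with over 40 N, if the wrist force passes 120 N, or if a joint passes its speed limit or range.

## Working session

There is one attempt and no reset: what is moved stays moved. The work goes in short steps, Python scripts to look and compute and a tool call to move; the robot and the scene stay as the last step left them, time stands still between calls to the robot, and variables do not carry over. Pictures are saved under pics/ and viewed, about 8 in all and at most 12, crops included, and the job is handed in when it is done.

Besides the shell and the picture viewer there is one more tool, called after ">>>" by a JSON object that holds its "method" and its "body". carry_out: Moves the arm, as the interface text tells. Shift numbers are shares of 0.04 m and turn numbers shares of 4 degrees, none past 1 either way. Its arguments: {"type":"object","properties":{"commands":{"type":"array"},"grip_force":{"type":"number"}},"required":["commands"]}

```bash
ls; mkdir -p pics; python3 - <<'E'
from plant import telemetry,cams,r
import cv2,pickle
print(telemetry.get_state())
d={}
for n in("scene","top","wrist"):
    c=cams.capture(n);d[n]=c
    cv2.imwrite(f"pics/{n}0.png",cv2.resize(c["frame"][:,:,::-1],(800,600),interpolation=cv2.INTER_CUBIC))
    print(n,{k:v.tolist() for k,v in c.items() if k!="frame"})
pickle.dump(d,open("c0.pkl","wb"))
E
```

```text
pics
{'time_s': 0.0, 'joints': array([-5.55142485e+01,  2.05921871e+01,  6.34915388e-01, -2.15842169e-02,
       -7.01341303e+01, -1.65067526e+01]), 'qd': array([ 0.00287517, -0.09562583,  0.10334919, -0.05404286,  0.06429381,
        0.00468871]), 'joint_torque': array([ 1.29330406e-04, -5.82717454e+01,  2.93064559e+01,  6.99774563e+00,
        6.90743953e-03, -1.82547210e-04]), 'tcp_pos': array([ 0.20818933, -0.64158888,  0.22221825]), 'eef_rot': array([ 1.79906599e+02, -6.51837218e-03, -1.62028347e+02]), 'contact_force': array([ 0.94562437, -0.26589249,  0.21786348]), 'moment': array([-0.00781431, -0.00551759, -0.02259481]), 'gripper_width': 0.08726259210245381}
scene {'camera_matrix': [[386.62061927857405, 0.0, 259.69365820383865], [0.0, 386.62061927857405, 197.42494912556438], [0.0, 0.0, 1.0]], 'camera_from_world': [[-0.8216370726473048, 0.5699729018122847, 0.006588782228234182, 0.5117615390343848], [0.3245423187568466, 0.4772798208692309, -0.8166249175276029, -0.05424527619402376], [-0.4685987667370636, -0.6688309680260914, -0.5771311220353521, 1.555024065245786], [0.0, 0.0, 0.
[... 190 characters left out ...]
-0.9998271165590026, 0.0013866504090672886, -0.08308478438189866], [-0.9909031056995107, 0.018191796934380344, -0.13334201753146832, 0.5737906872583955], [0.13329373924198717, -0.0038464941971204426, -0.991069111395003, 1.2909392457306765], [0.0, 0.0, 0.0, 1.0]]}
wrist {'camera_matrix': [[338.7012845523815, 0.0, 260.8869331572604], [0.0, 338.7012845523815, 185.5338172668311], [0.0, 0.0, 1.0]], 'mount': [[0.0005641688753743453, -0.9542876366057937, -0.29888925764370916, 0.0813958272892578], [0.9999997944072505, 0.0004472799806906816, 0.00045948457563717835, -0.0006811660864091129], [-0.00030479326835406936, -0.2988894554211413, 0.9542876927526187, -0.16128110305065266], [0.0, 0.0, 0.0, 1.0]]}
```

View pics/top0.png

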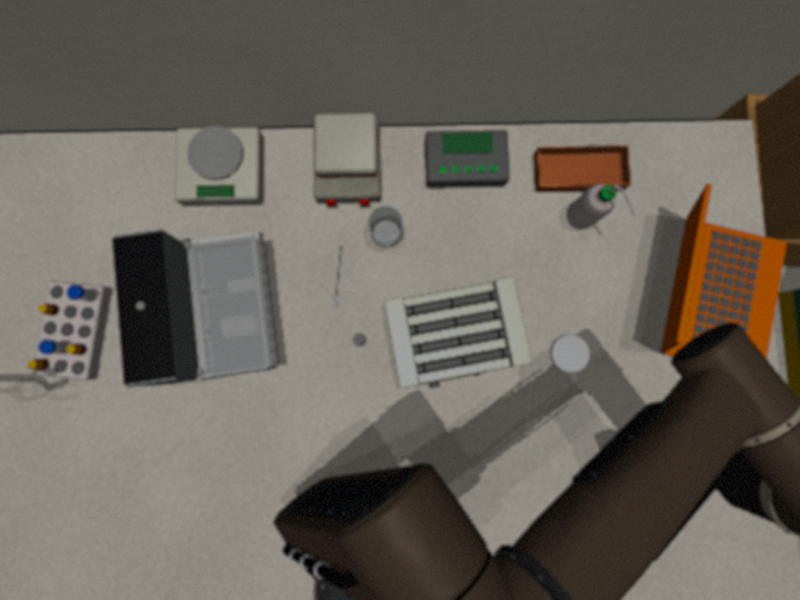

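View pics/scene0.png

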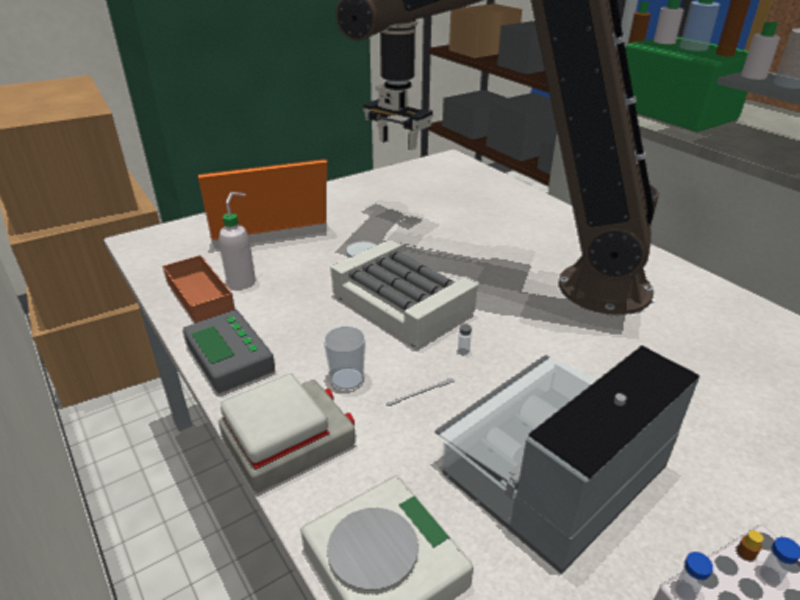

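```bash
python3 - <<'E'
import cv2,pickle,numpy as np
d=pickle.load(open("c0.pkl","rb"))
t=d["top"]["frame"][:,:,::-1];s=d["scene"]["frame"][:,:,::-1]
def crop(im,u0,v0,w,h,k):return cv2.resize(im[v0:v0+h,u0:u0+w],None,fx=k,fy=k,interpolation=cv2.INTER_CUBIC)
a=crop(t,68,142,112,110,3.5) ;b=crop(t,240,172,105,80,3.7); g=crop(s,215,0,75,100,6)
W=np.zeros((600,800,3),np.uint8)
W[:a.shape[0],:a.shape[1]]=a
W[:b.shape[0],400:400+b.shape[1]]=b[:,:400]
g=cv2.resize(g,(225,300));W[300:600,500:725]=g
print(a.shape,b.shape);cv2.imwrite("pics/crop1.png",W)
E
```

```text
(385, 392, 3) (296, 388, 3)
```

View pics/crop1.png

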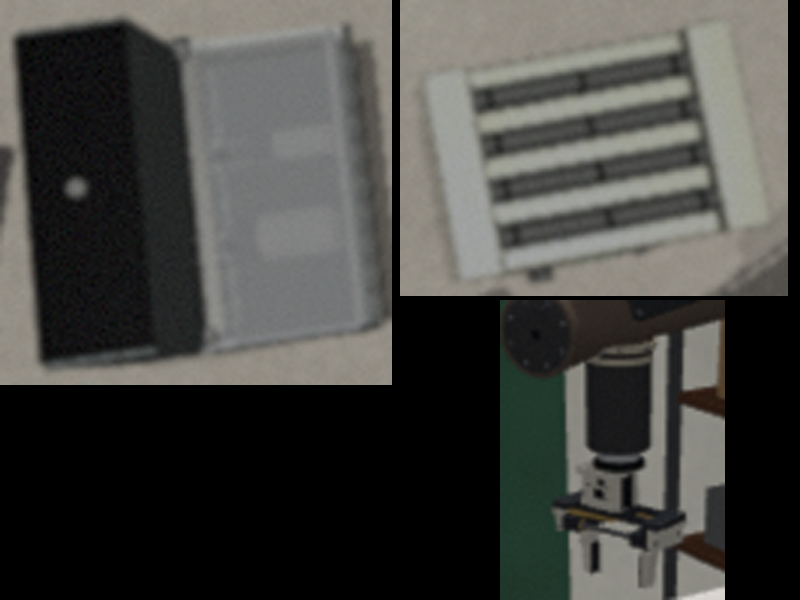

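```bash
cat > h.py <<'E'
import numpy as np,pickle,cv2
from scipy.optimize import least_squares
def proj(c,P):
    T=np.array(c["camera_from_world"]);K=np.array(c["camera_matrix"]);p=(T[:3,:3]@np.atleast_2d(P).T).T+T[:3,3];q=p@K.T;return q[:,:2]/q[:,2:]
def place(q,P):
    x,y,a=q;P=np.atleast_2d(P);c,s=np.cos(a),np.sin(a);return np.c_[x+c*P[:,0]-s*P[:,1],y+s*P[:,0]+c*P[:,1],P[:,2]]
def ray(c,uv,z):
    T=np.array(c["camera_from_world"]);K=np.array(c["camera_matrix"]);d=T[:3,:3].T@np.linalg.solve(K,[*uv,1]);o=-T[:3,:3].T@T[:3,3];return o+d*(z-o[2])/d[2]
def fit(c,P,uv,q0):
    f=lambda q:(proj(c,place(q,P))-uv).ravel();s=least_squares(f,q0,loss="soft_l1");return s.x,f(s.x).reshape(-1,2)
E
python3 - <<'E'
from h import *
c=pickle.load(open("c0.pkl","rb"))["top"]
A=lambda l:np.array([(68+x/3.5,142+y/3.5) for x,y in l]);B=lambda l:np.array([(240+(x-400)/3.7,172+y/3.7) for x,y in l])
P=np.array([(170,-156,221),(68,-156,221),(68,156,221),(170,156,221),(-110,-153,84),(-110,153,84)])/1e3
q,e=fit(c,P,A([(16,37),(126,20),(157,360),(42,366),(345,28),(383,322)]),[.45,.3,1.57]);print("disp",q,np.degrees(q[2]),e.round(1).tolist())
M=np.array([(150,-100,90),(150,100,90),(-150,-100,90),(-150,100,90)])/1e3
m,e=fit(c,M,B([(427,75),(462,280),(725,22),(768,218)]),[.45,-.2,1.57]);print("mix",m,np.degrees(m[2]),e.round(1).tolist())
for n,p,z in(("big",(296,233),.049),("small",(302,140),.039)):
    w=ray(c,A([p])[0],z);print(n,w,place([0,0,-q[2]],[w-[q[0],q[1],0]]))
for n,p in(("hinge",(55,0,104)),("edge",(-110,0,84)),("sillL",(-82,150,70)),("sillR",(-82,-150,70)),("lane1",(-15,48,49))):
    w=place(q,np.array(p)/1e3);print(n,w,((proj(c,w)-[68,142])*3.5).round())
for i,y in enumerate((-44,0,44)):print("gap",i,place(m,[0,y/1e3,.104]))
np.save("poses.npy",[q,m])
E
```

```text
disp [0.53943885 0.29935166 1.70164923] 97.49731926682588 [[-1.1, -0.9], [-0.7, -0.7], [-0.1, -0.4], [-0.2, 2.9], [2.0, -0.1], [1.5, 1.0]]
mix [ 0.47553462 -0.22761497  1.74419979] 99.93528635605448 [[-2.1, -0.4], [-0.6, 0.8], [0.7, -2.2], [1.6, 0.8]]
big [0.49844619 0.27327416 0.049     ] [[-0.02050585  0.0440448   0.049     ]]
small [0.59676798 0.27158063 0.039     ] [[-0.03501391 -0.05321546  0.039     ]]
hinge [[0.53226246 0.35388146 0.104     ]] [[200. 196.]]
edge [[0.55379163 0.19029205 0.084     ]] [[370. 174.]]
sillL [[0.40142055 0.19848071 0.07      ]] [[363. 327.]]
sillR [[0.69885584 0.23762465 0.07      ]] [[329.  37.]]
lane1 [[0.4938064  0.27821687 0.049     ]] [[291. 238.]]
gap 0 [[ 0.51887476 -0.2200234   0.104     ]]
gap 1 [[ 0.47553462 -0.22761497  0.104     ]]
gap 2 [[ 0.43219447 -0.23520654  0.104     ]]
```

>>> {"method": "carry_out", "body": {"commands": [0.38,0.92,0,1,-1,0.38,0.92,0,1,-1,0.38,0.92,0,1,-1,0.38,0.92,0,1,-1,0.38,0.92,0,1,-1,0.38,0.92,0,1,-1,0.38,0.92,0,1,-1,0.38,0.92,0,1,-1]}}

```text
time_s: 0.95
tcp_pos: [0.3301, -0.3461, 0.2231]
eef_rot: [180.0, 0.0, -129.9]
contact_force: [-0.1, -0.3, 1.2]
gripper_width: 0.0876
```

>>> {"method": "carry_out", "body": {"commands": [0.38,0.92,0,1,-1,0.38,0.92,0,1,-1,0.38,0.92,0,1,-1,0.38,0.92,0,1,-1]}}

```text
time_s: 1.35
tcp_pos: [0.3909, -0.1988, 0.2233]
eef_rot: [-180.0, 0.0, -113.9]
contact_force: [0.5, -0.1, 0.3]
gripper_width: 0.0874
```

```bash
cat >> h.py <<'E'
from scipy.spatial.transform import Rotation as Rn
def snap(n):
    from plant import telemetry,cams
    s=telemetry.get_state();c=cams.capture("wrist");T=np.eye(4);T[:3,:3]=Rn.from_euler("xyz",s["eef_rot"],degrees=True).as_matrix();T[:3,3]=s["tcp_pos"]
    c["camera_from_world"]=np.linalg.inv(T@np.array(c["mount"]));pickle.dump(c,open(n+".pkl","wb"))
    cv2.imwrite(f"pics/{n}.png",cv2.resize(c["frame"][:,:,::-1],None,fx=1.5,fy=1.5,interpolation=cv2.INTER_CUBIC))
    print(s["time_s"],s["tcp_pos"].round(4),s["eef_rot"].round(2),s["contact_force"].round(1));return c
E
python3 -c "
from h import *
snap('mix1')"
```

```text
1.35 [ 0.3909 -0.1988  0.2233] [-1.7998e+02  1.0000e-02 -1.1386e+02] [ 0.5 -0.1  0.3]
```

View pics/mix1.png

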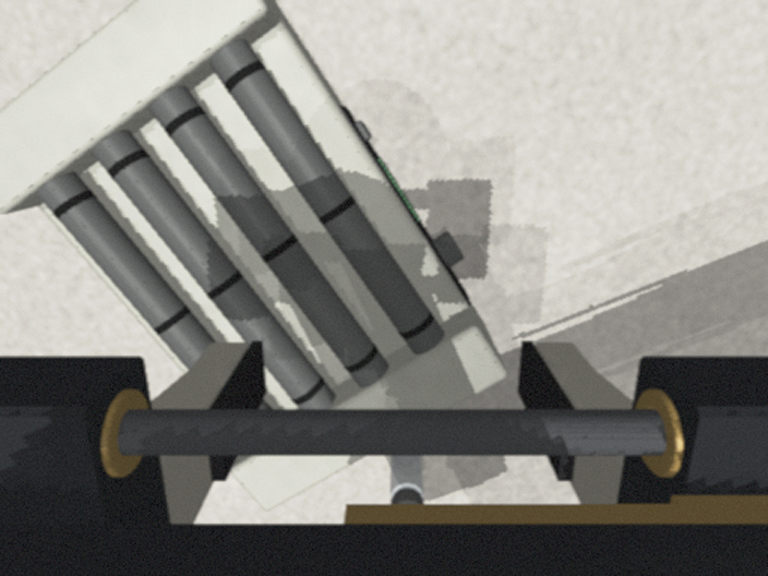

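>>> {"method": "carry_out", "body": {"commands": [0.38,0.92,0,1,-1,0.38,0.92,0,1,-1,0.38,0.92,0,1,-1,0.38,0.92,0,1,-1,0.38,0.92,0,1,-1,0.38,0.92,0,1,-1,0.38,0.92,0,1,-1,0.38,0.5,0,0.9,-1]}}

```text
time_s: 2.2
tcp_pos: [0.5127, 0.0796, 0.223]
eef_rot: [-180.0, 0.0, -82.2]
contact_force: [-0.0, 0.0, -0.6]
gripper_width: 0.0877
```

```bash
python3 -c "
from h import *
snap('dis1')"
```

```text
2.2 [0.5127 0.0796 0.223 ] [-1.800e+02  2.000e-02 -8.217e+01] [-0.   0.  -0.6]
```

View pics/dis1.png

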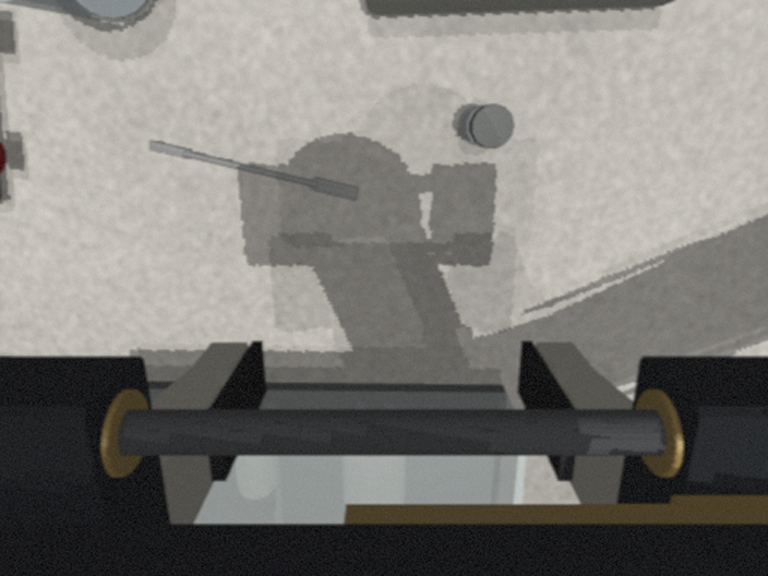

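```bash
python3 - <<'E'
from h import *
q,m=np.load("poses.npy")
c=pickle.load(open("mix1.pkl","rb"))
uv=np.array([(338,211),(280,249),(225,284),(172,320),(246,72),(184,117),(127,160),(72,202),(418,333),(360,358),(308,390)])/1.5
Y=[66,22,-22,-66,66,22,-22,-66,66,22,-22];S=np.array([0]*4+[-1]*4+[1]*3)
def f(p):
    P=np.c_[S*p[3],np.array(Y)/1e3,[.083]*11];return (proj(c,place(p[:3],P))-uv).ravel()
s=least_squares(f,[*m,.09],loss="soft_l1");print(s.x,np.degrees(s.x[2]),f(s.x).reshape(-1,2).round(1).tolist())
m=s.x[:3];np.save("poses.npy",[q,m])
for i,y in enumerate((-44,0,44)):print("gap",i,place(m,[0,y/1e3,.104]))
c=pickle.load(open("dis1.pkl","rb"))
for n,p in(("edgeL",(-110,153,84)),("edgeR",(-110,-153,84)),("topedgeL",(-110,153,91)),("sillL",(-85,156,70)),("bench",(-85,156,0)),("big base",(-66,48,49)),("small",(-66,-48,39))):print(n,(proj(c,place(q,np.array(p)/1e3))*1.5).round())
E
```

```text
[ 0.47223644 -0.22937194  1.72728635  0.08992724] 98.96621785419465 [[0.9, -1.6], [-0.0, -1.0], [-1.2, 0.4], [-2.0, 0.1], [0.6, 0.2], [0.8, 0.4], [-0.4, 0.5], [-1.1, -0.2], [0.7, -4.6], [1.3, 1.1], [-0.5, 1.3]]
gap 0 [[ 0.51569878 -0.22251445  0.104     ]]
gap 1 [[ 0.47223644 -0.22937194  0.104     ]]
gap 2 [[ 0.4287741  -0.23622943  0.104     ]]
edgeL [[535. 409.]]
edgeR [[ 81. 407.]]
topedgeL [[538. 415.]]
sillL [[531. 429.]]
bench [[509. 381.]]
big base [[381. 434.]]
small [[258. 426.]]
```

>>> {"method": "carry_out", "body": {"commands": [0,0.3,1,0,-1,0,0.7,1,0,-1,0,1,1,0,-1,0,1,0,0,-1,0,1,0,0,-1,0,0,0,0,-1]}}

```text
time_s: 2.85
tcp_pos: [0.512, 0.236, 0.3376]
eef_rot: [179.9, 0.0, -82.3]
contact_force: [-0.4, -1.3, -0.6]
gripper_width: 0.0877
```

```bash
python3 -c "
from h import *
snap('dis2')"
```

```text
2.85 [0.512  0.236  0.3376] [ 1.7994e+02  1.0000e-02 -8.2280e+01] [-0.4 -1.3 -0.6]
```

View pics/dis2.png

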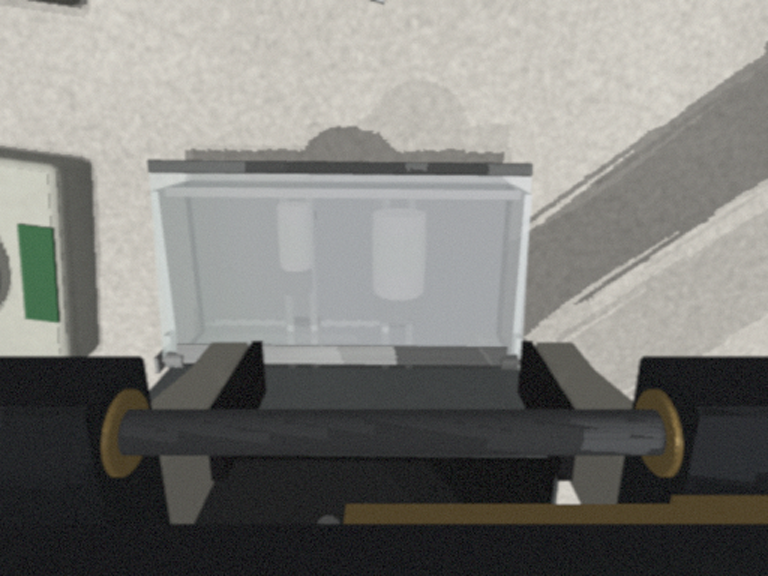

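```bash
python3 - <<'E'
from h import *
q,m=np.load("poses.npy");c=pickle.load(open("dis2.pkl","rb"))
P=np.array([(-110,153,91),(-110,-153,91),(-100,153,92),(-100,-153,92)])/1e3
uv=np.array([(532,164),(149,161),(532,176),(149,174)])/1.5
q2,e=fit(c,P,uv,q);print(q,q2,np.degrees(q2[2]),e.round(1).tolist())
for n,p in(("sillL",(-85,150,70)),("sillmid",(-81,0,70)),("sillR",(-85,-150,70)),("hingeL",(55,153,104)),("hingeR",(55,-153,104)),("magfrontL",(68,156,221)),("magR",(68,-156,221))):print(n,(proj(c,place(q2,np.array(p)/1e3))*1.5).round())
for n,p,z in(("big",(399,254),.049),("bigbase",(399,211),.056),("small",(295,237),.039)):
    w=ray(c,np.array(p)/1.5,z);print(n,w,place([0,0,-q2[2]],[w-[q2[0],q2[1],0]])*1e3)
np.save("poses.npy",[q2,m])
for xh in(-200,-154,20,-30):print(xh,place(q2,[xh/1e3,.046,0]))
E
```

```text
[0.53943885 0.29935166 1.70164923] [0.54359845 0.30143718 1.69969546] 97.38537634479498 [[2.2, -0.2], [-2.4, 0.1], [1.7, 0.4], [-1.6, 0.1]]
sillL [[522. 192.]]
sillmid [[344. 196.]]
sillR [[165. 190.]]
hingeL [[522. 361.]]
hingeR [[165. 359.]]
magfrontL [[569. 462.]]
magR [[ 86. 460.]]
big [0.49979594 0.27055222 0.049     ] [[-24.99825848  47.40915001  49.        ]]
bigbase [0.50558727 0.23018005 0.056     ] [[-65.77993148  46.85540772  56.        ]]
small [0.59684893 0.26998551 0.039     ] [[-38.03569944 -48.76583866  39.        ]]
-200 [[0.52368856 0.09718342 0.        ]]
-154 [[0.51777561 0.14280181 0.        ]]
20 [[0.49540921 0.31535831 0.        ]]
-30 [[0.50183634 0.26577311 0.        ]]
```

>>> {"method": "carry_out", "body": {"commands": [0.1,-1,-0.3,-0.08,-1,0.1,-1,-0.8,0,-1,0,-0.85,-1,0,-1,0,0,-1,0,-1,0,0,-1,0,-1,0,0,-1,0,-1,0,0,-1,0,-1,0,0,-0.8,0,-1]}}

```text
time_s: 3.7
tcp_pos: [0.5192, 0.1196, 0.0633]
eef_rot: [179.9, -0.0, -82.8]
contact_force: [0.0, 0.5, -0.3]
gripper_width: 0.0875
```

>>> {"method": "carry_out", "body": {"commands": [0,0,0,0,-1,0,0,0,0,-1]}}

```text
time_s: 3.9
tcp_pos: [0.5203, 0.1205, 0.0658]
eef_rot: [180.0, -0.1, -82.8]
contact_force: [1.4, 0.1, 0.8]
gripper_width: 0.0878
```

>>> {"method": "carry_out", "body": {"commands": [0,0,-0.5,0.05,-1,0,0,-0.38,0,-1,-0.03,0.25,0,0,-1,-0.03,0.2,0,0,-1,0,0,0,0,-1]}}

```text
time_s: 4.4
tcp_pos: [0.5191, 0.1411, 0.032]
eef_rot: [-179.8, 0.1, -82.5]
contact_force: [-0.2, -0.5, -1.2]
gripper_width: 0.0875
```

>>> {"method": "carry_out", "body": {"commands": [-0.006,0.05,0,0,-1,0,0,0,0,-1]}}

```text
time_s: 4.6
tcp_pos: [0.5179, 0.1418, 0.0309]
eef_rot: [-179.9, 0.0, -82.5]
contact_force: [-0.1, -0.9, -0.2]
gripper_width: 0.0877
```

>>> {"method": "carry_out", "body": {"commands": [-0.006,0.05,0,0,-1,0,0,0,0,-1]}}

```text
time_s: 4.8
tcp_pos: [0.5174, 0.1433, 0.0302]
eef_rot: [-180.0, 0.0, -82.5]
contact_force: [-0.2, -0.1, -0.2]
gripper_width: 0.0877
```

>>> {"method": "carry_out", "body": {"commands": [-0.006,0.05,0,0,-1,0,0,0,0,-1]}}

```text
time_s: 5.0
tcp_pos: [0.5171, 0.1453, 0.03]
eef_rot: [180.0, -0.0, -82.5]
contact_force: [0.2, -0.4, 0.5]
gripper_width: 0.0878
```

>>> {"method": "carry_out", "body": {"commands": [-0.006,0.05,0,0,-1,0,0,0,0,-1]}}

```text
time_s: 5.2
tcp_pos: [0.5169, 0.1474, 0.03]
eef_rot: [180.0, -0.0, -82.5]
contact_force: [-0.6, 0.6, -0.6]
gripper_width: 0.0874
```

>>> {"method": "carry_out", "body": {"commands": [-0.006,0.05,0,0,-1,0,0,0,0,-1]}}

```text
time_s: 5.4
tcp_pos: [0.5166, 0.1494, 0.0301]
eef_rot: [-180.0, 0.0, -82.5]
contact_force: [0.2, 0.0, -0.3]
gripper_width: 0.0877
```

>>> {"method": "carry_out", "body": {"commands": [-0.006,0.05,0,0,-1,0,0,0,0,-1]}}

```text
time_s: 5.6
tcp_pos: [0.5164, 0.1514, 0.0301]
eef_rot: [-180.0, 0.0, -82.5]
contact_force: [-0.8, 0.9, 0.1]
gripper_width: 0.088
```

>>> {"method": "carry_out", "body": {"commands": [-0.006,0.05,0,0,-1,0,0,0,0,-1]}}

```text
time_s: 5.8
tcp_pos: [0.5162, 0.1534, 0.0301]
eef_rot: [-180.0, 0.0, -82.5]
contact_force: [0.4, -0.1, -0.5]
gripper_width: 0.0876
```

>>> {"method": "carry_out", "body": {"commands": [-0.006,0.05,0,0,-1,0,0,0,0,-1]}}

```text
time_s: 6.0
tcp_pos: [0.5159, 0.1554, 0.0301]
eef_rot: [-180.0, -0.0, -82.5]
contact_force: [0.3, 0.3, 0.6]
gripper_width: 0.0878
```

>>> {"method": "carry_out", "body": {"commands": [-0.006,0.05,0,0,-1,0,0,0,0,-1]}}

```text
time_s: 6.2
tcp_pos: [0.5157, 0.1574, 0.0301]
eef_rot: [-180.0, 0.0, -82.5]
contact_force: [-0.6, 0.4, -0.3]
gripper_width: 0.0879
```

```bash
python3 - <<'E'
from h import *
from plant import cams
c=cams.capture("scene");pickle.dump(c,open("s1.pkl","wb"))
q,m=np.load("poses.npy")
p=proj(c,place(q,[-.11,.05,.084]))[0];print(p)
u,v=int(p[0])-65,int(p[1])-60
cv2.imwrite("pics/s1.png",cv2.resize(c["frame"][v:v+98,u:u+130,::-1],None,fx=6,fy=6,interpolation=cv2.INTER_CUBIC))
E
```

```text
[327.54000466 241.63081337]
```

View pics/s1.png

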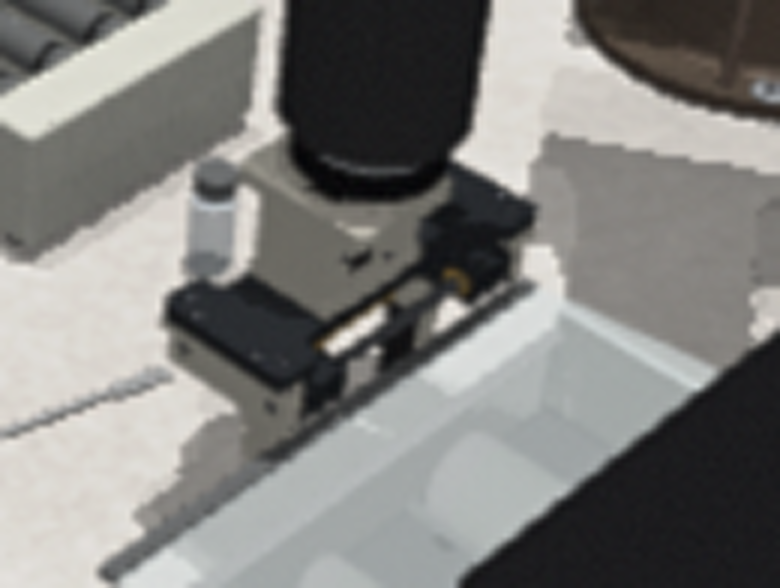

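>>> {"method": "carry_out", "body": {"commands": [-0.006,0.05,0,0,-1,0,0,0,0,-1]}}

```text
time_s: 6.45
tcp_pos: [0.5155, 0.1594, 0.0301]
eef_rot: [-180.0, 0.0, -82.5]
contact_force: [-0.1, 0.2, 0.2]
gripper_width: 0.0877
```

>>> {"method": "carry_out", "body": {"commands": [-0.006,0.05,0,0,-1,0,0,0,0,-1]}}

```text
time_s: 6.65
tcp_pos: [0.5152, 0.1615, 0.0301]
eef_rot: [-180.0, 0.0, -82.5]
contact_force: [-0.2, -0.1, 0.5]
gripper_width: 0.0874
```

>>> {"method": "carry_out", "body": {"commands": [-0.006,0.05,0,0,-1,0,0,0,0,-1]}}

```text
time_s: 6.85
tcp_pos: [0.515, 0.1634, 0.0301]
eef_rot: [-180.0, 0.0, -82.5]
contact_force: [-0.3, 0.4, -0.2]
gripper_width: 0.0878
```

>>> {"method": "carry_out", "body": {"commands": [-0.006,0.05,0,0,-1,0,0,0,0,-1]}}

```text
time_s: 7.05
tcp_pos: [0.5148, 0.1655, 0.0301]
eef_rot: [-180.0, 0.0, -82.5]
contact_force: [-0.1, -0.3, 1.1]
gripper_width: 0.0874
```

>>> {"method": "carry_out", "body": {"commands": [-0.006,0.05,0,0,-1,0,0,0,0,-1]}}

```text
time_s: 7.25
tcp_pos: [0.5145, 0.1674, 0.0301]
eef_rot: [-180.0, 0.0, -82.5]
contact_force: [-0.5, 0.1, -0.0]
gripper_width: 0.0877
```

>>> {"method": "carry_out", "body": {"commands": [-0.006,0.05,0,0,-1,0,0,0,0,-1]}}

```text
time_s: 7.45
tcp_pos: [0.5142, 0.1694, 0.0301]
eef_rot: [-180.0, 0.0, -82.5]
contact_force: [0.6, 0.4, -0.2]
gripper_width: 0.0875
```

>>> {"method": "carry_out", "body": {"commands": [-0.006,0.05,0,0,-1,0,0,0,0,-1]}}

```text
time_s: 7.65
tcp_pos: [0.514, 0.1714, 0.0301]
eef_rot: [-180.0, 0.0, -82.5]
contact_force: [-0.0, -0.1, -0.0]
gripper_width: 0.0879
```

>>> {"method": "carry_out", "body": {"commands": [-0.006,0.05,0,0,-1,0,0,0,0,-1]}}

```text
time_s: 7.85
tcp_pos: [0.5138, 0.1734, 0.0301]
eef_rot: [-180.0, 0.0, -82.5]
contact_force: [-0.7, 0.5, -0.4]
gripper_width: 0.0878
```

```bash
python3 - <<'E'
from h import *
from plant import cams
c=cams.capture("scene");pickle.dump(c,open("s2.pkl","wb"))
u,v=272,196
cv2.imwrite("pics/s2.png",cv2.resize(c["frame"][v:v+75,u:u+100,::-1],None,fx=8,fy=8,interpolation=cv2.INTER_CUBIC))
q,m=np.load("poses.npy")
for n,p in(("edge top y48",(-110,48,90)),("flap L",(-110,153,84)),("flapR",(-110,-153,84)),("hand back bot -96 if39",(-84,-48,76)),("hand front bot",(-162,-48,76)),("tcp-axis z76",(-123,-48,76))):print(n,((proj(c,place(q,np.array(p)/1e3))-[u,v])*8).round())
E
```

```text
edge top y48 [[443. 355.]]
flap L [[615. 247.]]
flapR [[ 52. 636.]]
hand back bot -96 if39 [[319. 545.]]
hand front bot [[157. 430.]]
tcp-axis z76 [[236. 486.]]
```

View pics/s2.png

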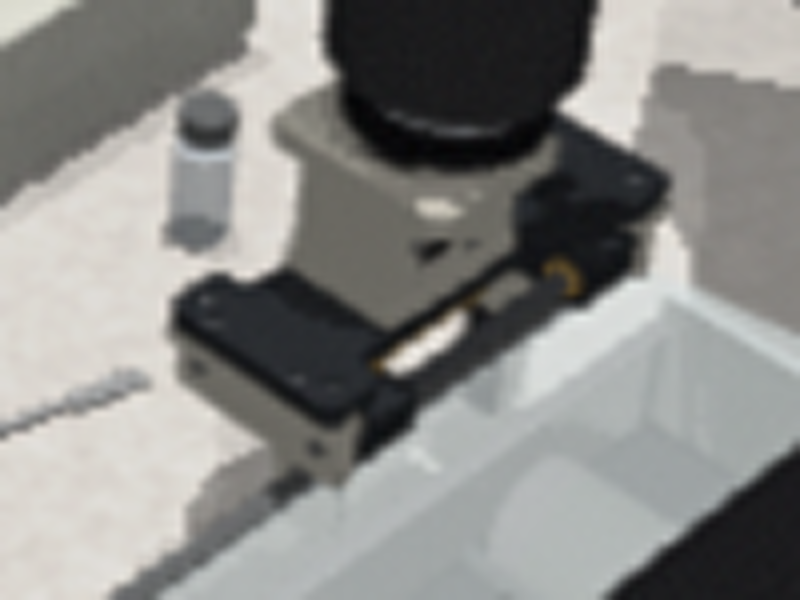

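```bash
python3 - <<'E'
from h import *
q,m=np.load("poses.npy");c=pickle.load(open("s2.pkl","rb"))
for x in(-84,-162):
  for z in(74,84,94,104,114,124,134):
    print(x,z,((proj(c,place(q,np.array([x,-50,z])/1e3))-[272,196])*8).round(),((proj(c,place(q,np.array([x,143,z])/1e3))-[272,196])*8).round())
E
```

```text
-84 74 [[314. 552.]] [[651. 310.]]
-84 84 [[317. 531.]] [[655. 290.]]
-84 94 [[319. 510.]] [[658. 270.]]
-84 104 [[322. 489.]] [[662. 250.]]
-84 114 [[324. 468.]] [[666. 229.]]
-84 124 [[327. 446.]] [[670. 209.]]
-84 134 [[329. 425.]] [[674. 188.]]
-162 74 [[153. 437.]] [[491. 214.]]
-162 84 [[155. 416.]] [[494. 195.]]
-162 94 [[156. 396.]] [[497. 175.]]
-162 104 [[158. 375.]] [[500. 155.]]
-162 114 [[159. 354.]] [[503. 135.]]
-162 124 [[161. 333.]] [[506. 114.]]
-162 134 [[162. 311.]] [[509.  94.]]
```

>>> {"method": "carry_out", "body": {"commands": [0,0,1,0,-1,0,0,1,0,-1,0,0,1,0,-1,0,0,1,0,-1,0,0,1,0,-1,0,0,1,0,-1,-0.5,0.5,0.7,0,-1,-0.8,0.8,0.3,0,-1]}}

```text
time_s: 8.7
tcp_pos: [0.4629, 0.2252, 0.3131]
eef_rot: [-179.8, 0.1, -82.7]
contact_force: [1.1, 1.6, -0.5]
gripper_width: 0.0874
```

>>> {"method": "carry_out", "body": {"commands": [-0.8,0.9,0,0,-1,-0.8,0.9,0,0,-1,-0.8,0.9,0,0,-1,-0.8,0.9,0,0,-1,-0.8,0.9,0,0,-1,-0.8,0.9,0,0,-1,-0.8,0.9,0,0,-1,-0.8,0.9,0,0,-1]}}

```text
time_s: 9.5
tcp_pos: [0.2041, 0.5143, 0.3104]
eef_rot: [-180.0, 0.0, -82.5]
contact_force: [1.0, 1.7, -0.5]
gripper_width: 0.0874
```

>>> {"method": "carry_out", "body": {"commands": [-0.8,0.9,0,0,-1,-0.8,0.9,0,0,-1,-0.8,0.9,0,0,-1,-0.8,0.9,0,0,-1,-0.8,0.9,0,0,-1,-0.8,0.9,0,0,-1,-0.8,0.9,0,0,-1,-0.8,0.9,0,0,-1]}}

```text
time_s: 10.3
tcp_pos: [-0.0517, 0.8023, 0.3099]
eef_rot: [180.0, -0.0, -82.5]
contact_force: [0.1, 0.0, 0.5]
gripper_width: 0.0876
```

>>> {"method": "carry_out", "body": {"commands": [-0.13,1,0,0,-1,-0.13,1,0,0,-1,-0.13,1,0,0,-1]}}

```text
time_s: 10.6
tcp_pos: [-0.0664, 0.9207, 0.3104]
eef_rot: [180.0, 0.0, -82.5]
contact_force: [-0.6, 2.0, 1.9]
gripper_width: 0.0878
```

>>> {"method": "carry_out", "body": {"commands": [-0.13,1,0,0,-1,-0.13,1,0,0,-1,0,0,0,0,-1]}}

```text
time_s: 10.9
tcp_pos: [-0.0742, 0.9675, 0.2831]
eef_rot: [-179.7, 1.2, -82.5]
contact_force: [-0.6, -0.9, -0.6]
gripper_width: 0.0878
```

>>> {"method": "carry_out", "body": {"commands": [-0.13,1,0.3,0,-1,-0.13,1,0.3,0,-1,-0.13,1,0.3,0,-1,-0.13,1,0.3,0,-1]}}

```text
time_s: 11.3
tcp_pos: [-0.0851, 1.0188, 0.2912]
eef_rot: [-178.6, 9.0, -82.4]
contact_force: [0.5, -0.6, 0.6]
gripper_width: 0.0878
```

```bash
python3 -c "
from plant import telemetry as t
s=t.get_state();print({k:s[k].round(2) for k in('joints','eef_rot','qd')},s['tcp_pos'])"
```

```text
{'joints': array([106.62,  56.11,  71.71,   2.76, -96.96, -98.63]), 'eef_rot': array([-178.65,    8.96,  -82.45]), 'qd': array([ 1.49,  2.79,  0.11,  5.32, 19.24, -0.81])} [-0.08509786  1.01882899  0.29118218]
```

>>> {"method": "carry_out", "body": {"commands": [0,1,0.3,0,-1,0,1,0.3,0,-1,0,1,0.3,0,-1,0,1,0.3,0,-1]}}

```text
time_s: 11.7
tcp_pos: [-0.0765, 1.072, 0.2882]
eef_rot: [-177.5, 15.8, -82.2]
contact_force: [0.4, -0.6, -0.2]
gripper_width: 0.0875
```

>>> {"method": "carry_out", "body": {"commands": [0,-1,0,0,-1,0,-1,0,0,-1,0,0,0,0,-1]}}

```text
time_s: 12.0
tcp_pos: [-0.0768, 1.0054, 0.2849]
eef_rot: [-177.5, 15.1, -82.2]
contact_force: [-0.7, 1.6, 1.3]
gripper_width: 0.0876
```

>>> {"method": "carry_out", "body": {"commands": [1,0.5,0.1,0,-1,1,0.5,0.1,0,-1,1,0.5,0.1,0,-1,1,0.5,0.1,0,-1,0.5,1,0.2,0,-1,0.3,1,0.2,0,-1,0,1,0.2,0,-1,0,1,0.2,0,-1]}}

```text
time_s: 12.8
tcp_pos: [0.1033, 1.1308, 0.2815]
eef_rot: [-174.8, 23.3, -81.7]
contact_force: [-0.8, 0.5, 0.0]
gripper_width: 0.0878
```

>>> {"method": "carry_out", "body": {"commands": [0.1,1,0.2,0,-1,0.1,1,0.2,0,-1,0.1,1,0.2,0,-1,0.1,1,0.2,0,-1]}}

```text
time_s: 13.2
tcp_pos: [0.107, 1.1856, 0.2703]
eef_rot: [-172.2, 29.8, -80.8]
contact_force: [-0.1, 1.1, -0.7]
gripper_width: 0.0876
```

```bash
python3 -c "
from plant import telemetry as t
from scipy.spatial.transform import Rotation as R
s=t.get_state();print(s['joints'].round(2));M=R.from_euler('xyz',s['eef_rot'],degrees=True).as_matrix();print(M.round(3))"
```

```text
[ 96.08  61.    71.71   6.6  -70.76 -89.5 ]
[[ 0.138 -0.989  0.055]
 [-0.857 -0.091  0.507]
 [-0.496 -0.117 -0.86 ]]
```

>>> {"method": "carry_out", "body": {"commands": [0.3,-0.8,0.8,0.2,-1,0.3,-0.9,0.5,0.2,-1,0.4,-1,0,0.1,-1,0.4,-1,0,0,-1,0.4,-1,0,0,-1,0.4,-1,0,0,-1,0.4,-1,0,0,-1,0.4,-1,0,0,-1]}}

```text
time_s: 14.0
tcp_pos: [0.2275, 0.8761, 0.3238]
eef_rot: [-172.2, 29.9, -78.8]
contact_force: [0.8, 0.1, 0.5]
gripper_width: 0.0871
```

>>> {"method": "carry_out", "body": {"commands": [0.4,-1,0,0,-1,0.4,-1,0,0,-1,0.4,-1,0,0,-1,0.4,-1,0,0,-1,0.4,-1,0,0,-1,0.4,-1,0,0,-1,0.4,-1,0,0,-1,0.4,-1,0,0,-1]}}

```text
time_s: 14.8
tcp_pos: [0.3554, 0.5565, 0.3232]
eef_rot: [-172.1, 29.8, -78.7]
contact_force: [0.7, -0.4, -0.6]
gripper_width: 0.0878
```

>>> {"method": "carry_out", "body": {"commands": [0.4,-1,0,0,-1,0.4,-1,0,0,-1,0.4,-1,0,0,-1,0.4,-1,0,0,-1,0.4,-1,0,0,-1,0.4,-1,0,0,-1,0.4,-1,0,0,-1,0.4,-1,0,0,-1]}}

```text
time_s: 15.6
tcp_pos: [0.4839, 0.236, 0.323]
eef_rot: [-171.8, 29.6, -78.6]
contact_force: [0.1, -0.0, -0.3]
gripper_width: 0.0875
```

```bash
cat >> h.py <<'E'
def where(*targets):
    "targets: (xt,yt,zt) mm of fingertip back point T in dispenser frame -> moves in rows"
    from plant import telemetry
    s=telemetry.get_state();q=np.load("poses.npy")[0]
    M=Rn.from_euler("xyz",s["eef_rot"],degrees=True).as_matrix();D=Rn.from_euler("z",q[2]).as_matrix()
    o=M@np.array([-.0095,0,.022]);p=s["tcp_pos"];f=lambda w:D.T@(w-[q[0],q[1],0])*1e3
    print("rot",s["eef_rot"].round(1),"axes in disp",(D.T@M).round(3).tolist());print("tcp",p.round(4),f(p).round(1),"T",f(p+o).round(1),"F",s["contact_force"].round(1),s["joints"].round(0))
    cur=f(p+o)
    for t in targets:
        d=D@(np.array(t)-cur)/1e3;print(t,"dworld mm",(d*1e3).round(1),"rows",(d/.04).round(2));cur=np.array(t,float)
E
python3 -c "
from h import *
where((-125,46,62))"
```

```text
rot [-171.8   29.6  -78.6] axes in disp [[-0.867, 0.001, 0.498], [-0.061, 0.992, -0.107], [-0.495, -0.123, -0.86]]
tcp [0.4839 0.236  0.323 ] [-57.2  67.6 323. ] T [-38.   65.9 308.8] F [ 0.1 -0.  -0.3] [ 26.  -1.  -8. -28. -68. -10.]
(-125, 46, 62) dworld mm [  30.9  -83.7 -246.8] rows [ 0.77 -2.09 -6.17]
```

>>> {"method": "carry_out", "body": {"commands": [0.37,-1,-0.3,0,-1,0.4,-1,-0.5,0,-1,0,-0.1,-1,0,-1,0,0,-1,0,-1,0,0,-1,0,-1,0,0,-1,0,-1,0,0,-1,0,-1,0,0,-0.37,0,-1]}}

```text
time_s: 16.4
tcp_pos: [0.5136, 0.1535, 0.0711]
eef_rot: [-172.3, 29.6, -78.9]
contact_force: [-1.9, -0.3, 0.1]
gripper_width: 0.0875
```

>>> {"method": "carry_out", "body": {"commands": [0,0,0,0,-1]}}

```text
time_s: 16.5
tcp_pos: [0.5139, 0.1534, 0.072]
eef_rot: [-172.3, 29.6, -78.9]
contact_force: [-0.5, -0.3, 0.3]
gripper_width: 0.0877
```

```bash
python3 -c "
from h import *
where((-92,46,62),(-92,46,75))"
```

```text
rot [-172.3   29.6  -78.9] axes in disp [[-0.868, 0.001, 0.497], [-0.056, 0.993, -0.101], [-0.493, -0.116, -0.862]]
tcp [0.5139 0.1534 0.072 ] [-143.    48.5   72. ] T [-123.8   46.8   57.7] F [-0.5 -0.3  0.3] [ 13.  17. -19. -39. -51.  21.]
(-92, 46, 62) dworld mm [-3.3 31.6  4.3] rows [-0.08  0.79  0.11]
(-92, 46, 75) dworld mm [ 0.  0. 13.] rows [0.   0.   0.32]
```

>>> {"method": "carry_out", "body": {"commands": [-0.04,0.33,0,0,-1,-0.04,0.33,0,0,-1,0,0.02,0.3,0,-1,0,0,0.25,0,-1]}}

```text
time_s: 16.9
tcp_pos: [0.512, 0.1806, 0.0966]
eef_rot: [-172.0, 29.4, -78.6]
contact_force: [2.8, -5.8, -0.4]
gripper_width: 0.0871
```

```bash
python3 -c "
from h import *
where((-86,46,135),(-55,46,181))"
```

```text
rot [-172.    29.4  -78.6] axes in disp [[-0.869, -0.001, 0.495], [-0.061, 0.993, -0.105], [-0.491, -0.122, -0.863]]
tcp [0.512  0.1806 0.0966] [-115.8   46.9   96.6] T [-96.6  45.2  82.3] F [ 2.8 -5.8 -0.4] [ 16.  15. -19. -37. -51.  16.]
(-86, 46, 135) dworld mm [-2.2 10.4 52.7] rows [-0.05  0.26  1.32]
(-55, 46, 181) dworld mm [-4.  30.7 46. ] rows [-0.1   0.77  1.15]
```

>>> {"method": "carry_out", "body": {"commands": [0,0.04,0.3,0,-1,-0.01,0.07,0.4,0,-1]}}

```text
time_s: 17.1
tcp_pos: [0.5116, 0.1831, 0.1243]
eef_rot: [-172.0, 29.3, -78.6]
contact_force: [3.1, -13.5, 1.0]
gripper_width: 0.0879
```

```bash
python3 - <<'E'
from h import *
from plant import cams
c=cams.capture("scene");pickle.dump(c,open("s3.pkl","wb"))
u,v=262,176
cv2.imwrite("pics/s3.png",cv2.resize(c["frame"][v:v+105,u:u+140,::-1],None,fx=5.7,fy=5.7,interpolation=cv2.INTER_CUBIC))
E
```

```text
(no output)
```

View pics/s3.png

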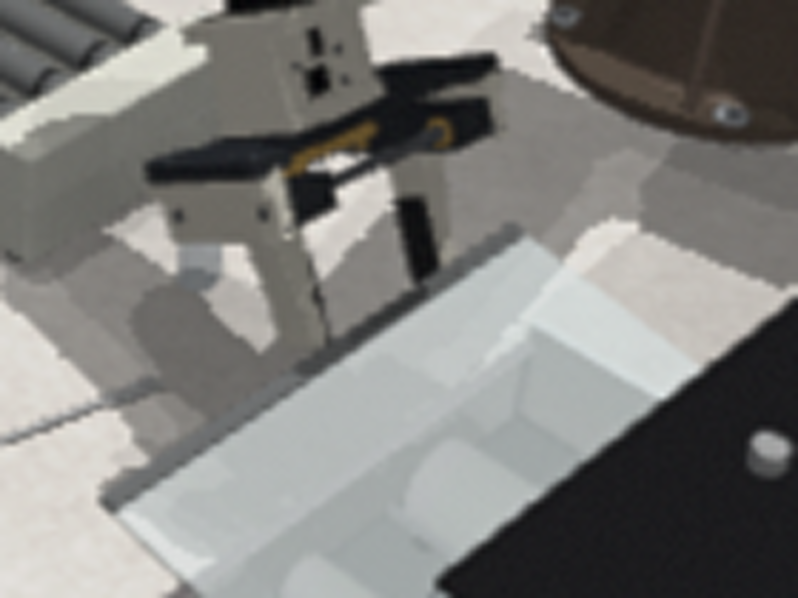

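>>> {"method": "carry_out", "body": {"commands": [0.01,-0.05,0.5,0,-1,-0.01,0.05,0.5,0,-1]}}

```text
time_s: 17.35
tcp_pos: [0.51, 0.1855, 0.1647]
eef_rot: [-172.2, 29.5, -78.8]
contact_force: [-0.3, 0.4, 0.1]
gripper_width: 0.0879
```

```bash
python3 -c "
from h import *
where((-75,46,175),(-40,46,205),(-6,46,212),(16,46,213),(42,46,215))"
```

```text
rot [-172.2   29.5  -78.8] axes in disp [[-0.868, 0.001, 0.497], [-0.058, 0.993, -0.103], [-0.493, -0.119, -0.862]]
tcp [0.51   0.1855 0.1647] [-110.7   48.2  164.7] T [-91.5  46.5 150.4] F [-0.3  0.4  0.1] [ 18.   9. -16. -34. -57.   9.]
(-75, 46, 175) dworld mm [-1.6 16.4 24.6] rows [-0.04  0.41  0.62]
(-40, 46, 205) dworld mm [-4.5 34.7 30. ] rows [-0.11  0.87  0.75]
(-6, 46, 212) dworld mm [-4.4 33.7  7. ] rows [-0.11  0.84  0.18]
(16, 46, 213) dworld mm [-2.8 21.8  1. ] rows [-0.07  0.55  0.02]
(42, 46, 215) dworld mm [-3.3 25.8  2. ] rows [-0.08  0.64  0.05]
```

```bash
cat >> h.py <<'E'
def flapcheck():
    "scan flap angle: mean grey along the bar's -y part, scene camera, minus first image"
    from plant import cams
    c=cams.capture("scene");g=cv2.cvtColor(c["frame"],cv2.COLOR_RGB2GRAY).astype(float);g0=cv2.cvtColor(pickle.load(open("c0.pkl","rb"))["scene"]["frame"],cv2.COLOR_RGB2GRAY).astype(float)
    q=np.load("poses.npy")[0];out=[]
    for b in range(-10,100,3):
        t=np.radians(b);P=[place(q,[.055-.163*np.cos(t)+.004*np.sin(t),y,.104+.163*np.sin(t)+.004*np.cos(t)])[0] for y in np.linspace(-.15,-.06,30)]
        uv=proj(c,P).astype(np.float32)[None];s=lambda im:cv2.remap(im.astype(np.float32),uv[...,0],uv[...,1],1).mean()
        out.append((b,round(float(s(g))),round(float(s(g)-s(g0)))))
    print(out);return c
E
python3 -c "
from h import *
flapcheck()"
```

```text
[(-10, 105, -1), (-7, 121, 6), (-4, 158, -48), (-1, 151, -61), (2, 142, -66), (5, 136, -72), (8, 131, -77), (11, 135, -73), (14, 135, -74), (17, 135, -74), (20, 131, -77), (23, 126, -82), (26, 122, -85), (29, 122, -86), (32, 121, -87), (35, 120, -89), (38, 118, -91), (41, 115, -93), (44, 112, -96), (47, 112, -95), (50, 113, -94), (53, 115, -93), (56, 117, -92), (59, 118, -91), (62, 120, -90), (65, 120, -89), (68, 122, -85), (71, 71, -35), (74, 142, -26), (77, 187, -23), (80, 190, -17), (83, 181, 7), (86, 169, 4), (89, 173, 6), (92, 171, 6), (95, 171, 6), (98, 171, 6)]
```

```bash
python3 - <<'E'
from h import *
from plant import cams
c=cams.capture("scene")
u,v=252,136
cv2.imwrite("pics/s4.png",cv2.resize(c["frame"][v:v+150,u:u+200,::-1],None,fx=4,fy=4,interpolation=cv2.INTER_CUBIC))
E
```

```text
(no output)
```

View pics/s4.png

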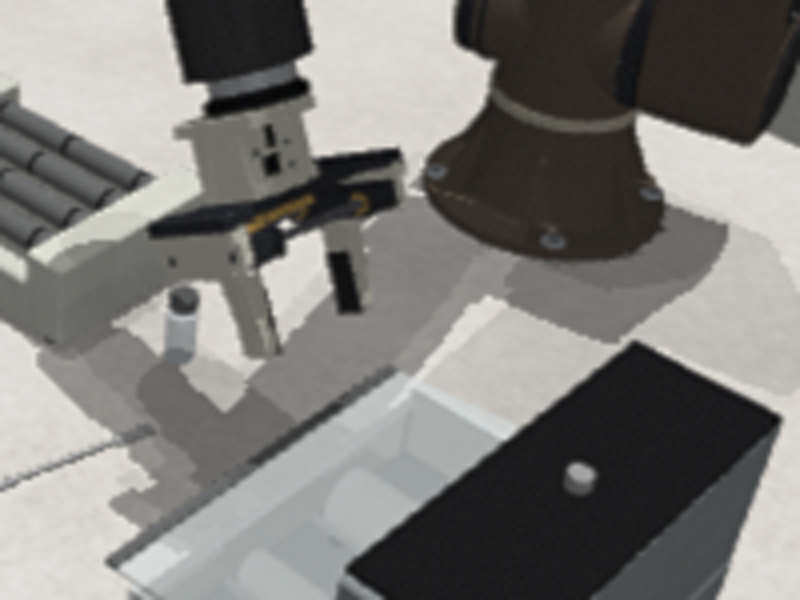

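>>> {"method": "carry_out", "body": {"commands": [0.11,-0.86,0,0,-1,0,0,-1,0,-1,0,0,-1,0,-1,0,0,-0.6,0,-1,0,0,0,0,-1]}}

```text
time_s: 17.95
tcp_pos: [0.5125, 0.1509, 0.0558]
eef_rot: [-172.6, 29.6, -79.0]
contact_force: [-0.9, 0.2, -0.1]
gripper_width: 0.0877
```

```bash
python3 -c "
from h import *
where((-91,46,47),(-90,46,66),(-87,46,94),(-79,46,122),(-67,46,148),(-50,46,172),(-30,46,192),(-6,46,209),(18.5,46,216),(41,46,218))"
```

```text
rot [-172.6   29.6  -79. ] axes in disp [[-0.868, 0.001, 0.497], [-0.054, 0.994, -0.098], [-0.494, -0.112, -0.862]]
tcp [0.5125 0.1509 0.0558] [-145.3   50.2   55.8] T [-126.1   48.6   41.6] F [-0.9  0.2 -0.1] [ 12.  19. -20. -40. -50.  22.]
(-91, 46, 47) dworld mm [-1.9 35.1  5.4] rows [-0.05  0.88  0.14]
(-90, 46, 66) dworld mm [-0.1  1.  19. ] rows [-0.    0.02  0.48]
(-87, 46, 94) dworld mm [-0.4  3.  28. ] rows [-0.01  0.07  0.7 ]
(-79, 46, 122) dworld mm [-1.   7.9 28. ] rows [-0.03  0.2   0.7 ]
(-67, 46, 148) dworld mm [-1.5 11.9 26. ] rows [-0.04  0.3   0.65]
(-50, 46, 172) dworld mm [-2.2 16.9 24. ] rows [-0.05  0.42  0.6 ]
(-30, 46, 192) dworld mm [-2.6 19.8 20. ] rows [-0.06  0.5   0.5 ]
(-6, 46, 209) dworld mm [-3.1 23.8 17. ] rows [-0.08  0.6   0.43]
(18.5, 46, 216) dworld mm [-3.1 24.3  7. ] rows [-0.08  0.61  0.18]
(41, 46, 218) dworld mm [-2.9 22.3  2. ] rows [-0.07  0.56  0.05]
```

>>> {"method": "carry_out", "body": {"commands": [-0.03,0.5,0.05,0,-1,-0.02,0.37,0.05,0,-1,0,0,0,0,-1]}}

```text
time_s: 18.25
tcp_pos: [0.5135, 0.1822, 0.0632]
eef_rot: [-172.2, 29.2, -78.8]
contact_force: [1.4, -20.9, -2.2]
gripper_width: 0.0873
```

>>> {"method": "carry_out", "body": {"commands": [0,0.02,0.25,0,-1,0,0.02,0.25,0,-1,0,0.03,0.35,0,-1,-0.01,0.06,0.35,0,-1]}}

```text
time_s: 18.65
tcp_pos: [0.5134, 0.1834, 0.1114]
eef_rot: [-172.2, 29.0, -79.0]
contact_force: [0.2, -36.8, 3.9]
gripper_width: 0.0877
```

```bash
python3 -c "
from h import *
where((-79,46,122),(-67,46,148))"
```

```text
rot [-172.2   29.   -79. ] axes in disp [[-0.873, 0.003, 0.488], [-0.055, 0.993, -0.105], [-0.484, -0.119, -0.867]]
tcp [0.5134 0.1834 0.1114] [-113.2   45.1  111.4] T [-94.1  43.3  97. ] F [  0.2 -36.8   3.9] [ 17.  13. -19. -36. -52.  13.]
(-79, 46, 122) dworld mm [-4.6 14.7 25. ] rows [-0.12  0.37  0.63]
(-67, 46, 148) dworld mm [-1.5 11.9 26. ] rows [-0.04  0.3   0.65]
```

>>> {"method": "carry_out", "body": {"commands": [0.01,-0.1,0.15,0,-1,0,0,0.1,0,-1]}}

```text
time_s: 18.85
tcp_pos: [0.5132, 0.1847, 0.1232]
eef_rot: [-172.1, 29.4, -78.8]
contact_force: [-0.7, -8.5, 1.0]
gripper_width: 0.0875
```

```bash
python3 -c "
from h import *
where();flapcheck()"
```

```text
rot [-172.1   29.4  -78.8] axes in disp [[-0.869, 0.002, 0.495], [-0.058, 0.993, -0.105], [-0.491, -0.12, -0.863]]
tcp [0.5132 0.1847 0.1232] [-111.8   45.1  123.2] T [-92.7  43.3 108.9] F [-0.7 -8.5  1. ] [ 17.  13. -18. -36. -53.  12.]
[(-10, 199, 93), (-7, 197, 82), (-4, 198, -8), (-1, 197, -14), (2, 194, -14), (5, 185, -22), (8, 119, -89), (11, 109, -99), (14, 113, -96), (17, 121, -88), (20, 124, -84), (23, 120, -88), (26, 117, -91), (29, 115, -93), (32, 113, -96), (35, 111, -98), (38, 109, -99), (41, 107, -101), (44, 109, -99), (47, 110, -98), (50, 104, -103), (53, 91, -117), (56, 85, -124), (59, 129, -80), (62, 189, -20), (65, 189, -21), (68, 187, -19), (71, 188, 81), (74, 189, 21), (77, 190, -20), (80, 194, -14), (83, 184, 10), (86, 172, 8), (89, 177, 9), (92, 175, 9), (95, 175, 9), (98, 175, 9)]
```

>>> {"method": "carry_out", "body": {"commands": [-0.03,0.22,0.75,0,-1,-0.04,0.35,0.65,0,-1]}}

```text
time_s: 19.1
tcp_pos: [0.5102, 0.2084, 0.1793]
eef_rot: [-172.2, 29.5, -78.9]
contact_force: [0.8, -0.0, -1.9]
gripper_width: 0.0878
```

>>> {"method": "carry_out", "body": {"commands": [-0.06,0.46,0.55,0,-1]}}

```text
time_s: 19.2
tcp_pos: [0.5079, 0.2277, 0.2024]
eef_rot: [-172.0, 29.5, -78.8]
contact_force: [1.9, -0.5, -0.1]
gripper_width: 0.0876
```

```bash
python3 -c "
from h import *
where((-30,46,192),(-6,46,209),(18.5,46,216),(41,46,218));flapcheck()"
```

```text
rot [-172.    29.5  -78.8] axes in disp [[-0.868, 0.002, 0.496], [-0.058, 0.993, -0.106], [-0.493, -0.121, -0.862]]
tcp [0.5079 0.2277 0.2024] [-68.5  44.9 202.4] T [-49.3  43.1 188.2] F [ 1.9 -0.5 -0.1] [ 23.   7. -15. -32. -57.   1.]
(-30, 46, 192) dworld mm [-5.4 18.8  3.8] rows [-0.13  0.47  0.1 ]
(-6, 46, 209) dworld mm [-3.1 23.8 17. ] rows [-0.08  0.6   0.43]
(18.5, 46, 216) dworld mm [-3.1 24.3  7. ] rows [-0.08  0.61  0.18]
(41, 46, 218) dworld mm [-2.9 22.3  2. ] rows [-0.07  0.56  0.05]
[(-10, 172, 67), (-7, 179, 64), (-4, 192, -14), (-1, 190, -21), (2, 186, -22), (5, 183, -24), (8, 182, -25), (11, 179, -29), (14, 157, -51), (17, 140, -69), (20, 131, -77), (23, 126, -82), (26, 122, -86), (29, 120, -88), (32, 118, -90), (35, 118, -90), (38, 115, -94), (41, 107, -101), (44, 100, -108), (47, 95, -112), (50, 96, -112), (53, 122, -86), (56, 171, -38), (59, 175, -34), (62, 172, -37), (65, 168, -41), (68, 167, -39), (71, 167, 61), (74, 167, -1), (77, 168, -42), (80, 168, -40), (83, 166, -8), (86, 152, -13), (89, 157, -10), (92, 160, -6), (95, 156, -9), (98, 156, -9)]
```

>>> {"method": "carry_out", "body": {"commands": [-0.06,0.48,0.25,0,-1,-0.08,0.6,0.35,0,-1,-0.08,0.6,0.1,0,-1,-0.08,0.55,0.05,0,-1]}}

```text
time_s: 19.65
tcp_pos: [0.4953, 0.3185, 0.2319]
eef_rot: [-172.0, 29.6, -78.7]
contact_force: [0.7, -0.9, -0.3]
gripper_width: 0.0876
```

```bash
python3 -c "
from h import *
where((46,46,164),(45,46,100),(40,46,60),(-5,46,38))"
```

```text
rot [-172.    29.6  -78.7] axes in disp [[-0.867, 0.001, 0.498], [-0.059, 0.993, -0.106], [-0.494, -0.121, -0.861]]
tcp [0.4953 0.3185 0.2319] [ 23.1  45.7 231.9] T [ 42.3  43.9 217.7] F [ 0.7 -0.9 -0.3] [ 34.   5. -13. -29. -55. -12.]
(46, 46, 164) dworld mm [ -2.5   3.4 -53.7] rows [-0.06  0.08 -1.34]
(45, 46, 100) dworld mm [  0.1  -1.  -64. ] rows [ 0.   -0.02 -1.6 ]
(40, 46, 60) dworld mm [  0.6  -5.  -40. ] rows [ 0.02 -0.12 -1.  ]
(-5, 46, 38) dworld mm [  5.8 -44.6 -22. ] rows [ 0.14 -1.12 -0.55]
```

>>> {"method": "carry_out", "body": {"commands": [-0.03,0.06,-0.5,0,-1,-0.03,0.06,-0.5,0,-1,0,0,-0.4,0,-1]}}

```text
time_s: 19.95
tcp_pos: [0.4952, 0.3239, 0.1773]
eef_rot: [-171.6, 29.7, -78.4]
contact_force: [7.7, 1.4, 14.5]
gripper_width: 0.0877
```

```bash
python3 - <<'E'
from h import *
where((46,46,100),(40,46,60),(-5,46,38))
c=flapcheck();u,v=262,86
cv2.imwrite("pics/s5.png",cv2.resize(c["frame"][v:v+195,u:u+250,::-1],None,fx=3,fy=3,interpolation=cv2.INTER_CUBIC))
E
```

```text
rot [-171.6   29.7  -78.4] axes in disp [[-0.866, -0.0, 0.5], [-0.064, 0.992, -0.11], [-0.496, -0.127, -0.859]]
tcp [0.4952 0.3239 0.1773] [ 28.5  45.1 177.3] T [ 47.7  43.3 163.1] F [ 7.7  1.4 14.5] [ 34.   9. -16. -32. -49.  -7.]
(46, 46, 100) dworld mm [ -2.5  -2.  -63.1] rows [-0.06 -0.05 -1.58]
(40, 46, 60) dworld mm [  0.8  -6.  -40. ] rows [ 0.02 -0.15 -1.  ]
(-5, 46, 38) dworld mm [  5.8 -44.6 -22. ] rows [ 0.14 -1.12 -0.55]
[(-10, 214, 108), (-7, 210, 94), (-4, 206, 0), (-1, 204, -7), (2, 198, -11), (5, 192, -15), (8, 187, -21), (11, 180, -28), (14, 175, -34), (17, 169, -40), (20, 162, -46), (23, 156, -52), (26, 151, -57), (29, 151, -57), (32, 152, -56), (35, 152, -56), (38, 154, -54), (41, 157, -51), (44, 161, -47), (47, 165, -42), (50, 169, -39), (53, 173, -35), (56, 178, -31), (59, 183, -26), (62, 186, -23), (65, 189, -20), (68, 192, -15), (71, 193, 86), (74, 187, 19), (77, 179, -31), (80, 86, -122), (83, 115, -59), (86, 124, -41), (89, 122, -45), (92, 116, -49), (95, 116, -50), (98, 117, -49)]
```

View pics/s5.png

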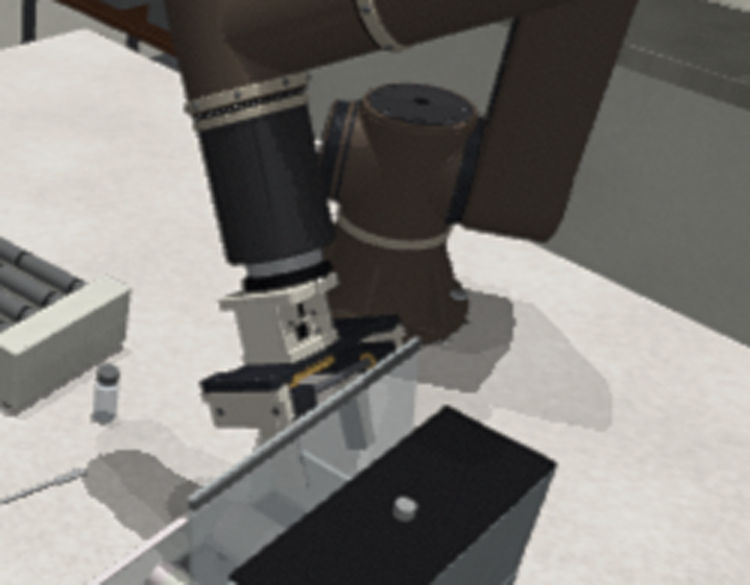

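>>> {"method": "carry_out", "body": {"commands": [0.02,-0.1,0.5,0,-1,-0.04,0.3,0,0,-1,0,0,0,0,-1]}}

```text
time_s: 20.3
tcp_pos: [0.4922, 0.331, 0.1939]
eef_rot: [-172.1, 29.6, -78.8]
contact_force: [0.6, -0.7, 0.5]
gripper_width: 0.0878
```

```bash
python3 -c "
from h import *
where((56,46,180));flapcheck()"
```

```text
rot [-172.1   29.6  -78.8] axes in disp [[-0.867, 0.001, 0.498], [-0.059, 0.993, -0.104], [-0.494, -0.119, -0.861]]
tcp [0.4922 0.331  0.1939] [ 35.9  47.2 193.9] T [ 55.1  45.4 179.6] F [ 0.6 -0.7  0.5] [ 36.   8. -16. -31. -50. -10.]
(56, 46, 180) dworld mm [-0.7  0.8  0.4] rows [-0.02  0.02  0.01]
[(-10, 214, 108), (-7, 209, 94), (-4, 206, 0), (-1, 201, -10), (2, 194, -14), (5, 189, -18), (8, 185, -23), (11, 179, -29), (14, 174, -35), (17, 168, -41), (20, 161, -47), (23, 156, -52), (26, 154, -54), (29, 155, -54), (32, 155, -53), (35, 155, -54), (38, 157, -52), (41, 160, -49), (44, 162, -46), (47, 166, -42), (50, 170, -38), (53, 173, -35), (56, 178, -32), (59, 181, -28), (62, 185, -25), (65, 188, -22), (68, 192, -15), (71, 193, 86), (74, 193, 25), (77, 184, -27), (80, 171, -37), (83, 117, -57), (86, 99, -66), (89, 118, -49), (92, 111, -54), (95, 111, -55), (98, 111, -54)]
```

>>> {"method": "carry_out", "body": {"commands": [0,-0.02,-0.4,0,-1,0,-0.03,-0.4,0,-1]}}

```text
time_s: 20.55
tcp_pos: [0.492, 0.328, 0.1599]
eef_rot: [-172.2, 29.6, -78.8]
contact_force: [-0.5, -1.3, 0.3]
gripper_width: 0.0875
```

>>> {"method": "carry_out", "body": {"commands": [0,-0.05,-0.4,0,-1,0.01,-0.06,-0.4,0,-1]}}

```text
time_s: 20.75
tcp_pos: [0.4914, 0.3227, 0.1257]
eef_rot: [-172.4, 29.5, -79.0]
contact_force: [0.0, -1.5, 0.4]
gripper_width: 0.0875
```

>>> {"method": "carry_out", "body": {"commands": [0.01,-0.04,-0.42,0,-1,0.01,-0.05,-0.42,0,-1,0,-0.05,-0.42,0,-1]}}

```text
time_s: 21.05
tcp_pos: [0.4921, 0.3169, 0.0751]
eef_rot: [-172.5, 29.5, -79.0]
contact_force: [0.6, -0.6, 0.0]
gripper_width: 0.0878
```

```bash
python3 -c "
from h import *
where((-5,45,38));flapcheck()"
```

```text
rot [-172.5   29.5  -79. ] axes in disp [[-0.869, 0.002, 0.495], [-0.055, 0.993, -0.1], [-0.492, -0.114, -0.863]]
tcp [0.4921 0.3169 0.0751] [21.9 49.1 75.1] T [41.1 47.4 60.8] F [ 0.6 -0.6  0. ] [ 32.  16. -20. -38. -41.   3.]
(-5, 45, 38) dworld mm [  8.3 -45.4 -22.8] rows [ 0.21 -1.13 -0.57]
[(-10, 218, 112), (-7, 216, 101), (-4, 211, 6), (-1, 210, -2), (2, 201, -7), (5, 196, -11), (8, 191, -17), (11, 185, -23), (14, 180, -29), (17, 175, -34), (20, 168, -40), (23, 162, -45), (26, 157, -51), (29, 152, -56), (32, 152, -56), (35, 152, -57), (38, 152, -57), (41, 155, -54), (44, 159, -49), (47, 164, -44), (50, 168, -39), (53, 172, -36), (56, 178, -31), (59, 151, -58), (62, 88, -121), (65, 94, -115), (68, 156, -51), (71, 141, 34), (74, 135, -33), (77, 134, -77), (80, 131, -77), (83, 130, -44), (86, 140, -25), (89, 139, -29), (92, 134, -32), (95, 139, -27), (98, 135, -30)]
```

>>> {"method": "carry_out", "body": {"commands": [0.06,-0.37,-0.2,0,-1,0.06,-0.37,-0.2,0,-1,0.06,-0.38,-0.19,0,-1,0,0,0,0,-1]}}

```text
time_s: 21.5
tcp_pos: [0.4994, 0.2708, 0.0519]
eef_rot: [-172.5, 29.5, -79.1]
contact_force: [-0.4, -2.4, 0.4]
gripper_width: 0.0876
```

```bash
python3 - <<'E'
from h import *
where();flapcheck()
snap("w6")
E
```

```text
rot [-172.5   29.5  -79.1] axes in disp [[-0.869, 0.003, 0.495], [-0.053, 0.994, -0.099], [-0.492, -0.113, -0.863]]
tcp [0.4994 0.2708 0.0519] [-24.7  47.8  51.9] T [-5.6 46.1 37.6] F [-0.4 -2.4  0.4] [ 26.  18. -21. -41. -42.  11.]
[(-10, 214, 109), (-7, 212, 97), (-4, 211, 5), (-1, 209, -2), (2, 206, -2), (5, 203, -4), (8, 200, -8), (11, 198, -10), (14, 184, -24), (17, 155, -54), (20, 139, -70), (23, 131, -77), (26, 125, -83), (29, 120, -88), (32, 116, -92), (35, 110, -98), (38, 106, -103), (41, 103, -105), (44, 100, -108), (47, 99, -108), (50, 107, -101), (53, 144, -64), (56, 162, -48), (59, 156, -53), (62, 156, -53), (65, 155, -55), (68, 154, -52), (71, 149, 42), (74, 153, -15), (77, 164, -46), (80, 156, -51), (83, 154, -20), (86, 163, -2), (89, 160, -8), (92, 158, -8), (95, 159, -6), (98, 162, -4)]
21.55 [0.4997 0.2716 0.0526] [-172.5    29.5   -79.07] [-0.9 -1.6  0.2]
```

>>> {"method": "carry_out", "body": {"commands": [0,0,0,0,1,0,0,0,0,1,0,0,0,0,1,0,0,0,0,1,0,0,0,0,1,0,0,0,0,1], "grip_force": 20}}

```text
time_s: 22.2
tcp_pos: [0.5001, 0.2731, 0.0541]
eef_rot: [-172.3, 29.6, -78.9]
contact_force: [-1.8, -1.6, 2.2]
gripper_width: 0.0452
```

>>> {"method": "carry_out", "body": {"commands": [0,0,0,0,1,0,0,0,0,1,0,0,0.2,0,1,0,0,0.25,0,1,0,0,0,0,1], "grip_force": 30}}

```text
time_s: 22.7
tcp_pos: [0.5014, 0.2733, 0.0739]
eef_rot: [-172.1, 29.6, -78.8]
contact_force: [0.2, -0.1, -1.7]
gripper_width: 0.0445
```

```bash
python3 - <<'E'
from h import *
where()
c=snap("w7")
cv2.imwrite("pics/w7.png",cv2.resize(c["frame"][:,:,::-1],(640,480)))
E
```

```text
rot [-172.1   29.6  -78.8] axes in disp [[-0.868, 0.001, 0.497], [-0.058, 0.993, -0.104], [-0.493, -0.12, -0.862]]
tcp [0.5014 0.2733 0.0739] [-22.5  45.4  73.9] T [-3.3 43.7 59.7] F [ 0.2 -0.1 -1.7] [ 27.  16. -20. -39. -43.   9.]
22.7 [0.5014 0.2733 0.0739] [-172.1    29.56  -78.77] [ 0.2 -0.1 -1.7]
```

View pics/w7.png

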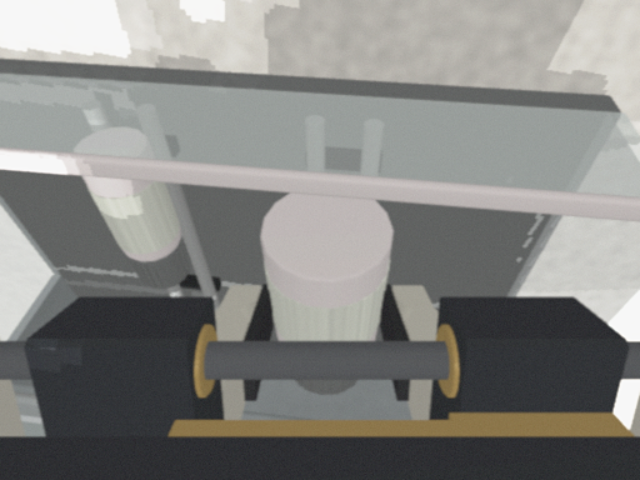

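>>> {"method": "carry_out", "body": {"commands": [0,0,0.4,0,1,0,0,0.5,0,1,0.03,-0.2,0.3,0,1,0.06,-0.5,0.1,0,1,0.08,-0.6,0,0,1,0.08,-0.6,0,0,1]}}

```text
time_s: 23.35
tcp_pos: [0.5104, 0.1961, 0.1245]
eef_rot: [-172.2, 29.6, -78.8]
contact_force: [1.4, -3.0, -3.3]
gripper_width: 0.0442
```

>>> {"method": "carry_out", "body": {"commands": [0.08,-0.6,0.1,0,1,0.08,-0.6,0.1,0,1,0.08,-0.6,0.1,0,1,0.08,-0.6,0.2,0,1]}}

```text
time_s: 23.75
tcp_pos: [0.5229, 0.0996, 0.1439]
eef_rot: [-172.3, 29.6, -78.9]
contact_force: [0.9, 0.5, -1.2]
gripper_width: 0.0436
```

```bash
python3 - <<'E'
from h import *
where();flapcheck()
E
```

```text
rot [-172.3   29.6  -78.9] axes in disp [[-0.868, 0.001, 0.497], [-0.056, 0.993, -0.101], [-0.493, -0.116, -0.862]]
tcp [0.5229 0.0996 0.1439] [-197.5   46.5  143.9] T [-178.3   44.8  129.6] F [ 0.9  0.5 -1.2] [  7.  13. -15. -35. -61.  19.]
[(-10, 109, 3), (-7, 124, 8), (-4, 178, -27), (-1, 158, -53), (2, 142, -67), (5, 130, -78), (8, 121, -87), (11, 118, -90), (14, 115, -94), (17, 113, -96), (20, 111, -97), (23, 110, -98), (26, 109, -98), (29, 110, -98), (32, 112, -96), (35, 113, -95), (38, 114, -94), (41, 115, -93), (44, 117, -91), (47, 120, -88), (50, 122, -85), (53, 125, -84), (56, 133, -76), (59, 182, -27), (62, 196, -14), (65, 196, -14), (68, 194, -12), (71, 106, 0), (74, 167, -2), (77, 213, 2), (80, 210, 2), (83, 182, 8), (86, 170, 5), (89, 170, 3), (92, 168, 2), (95, 168, 3), (98, 168, 3)]
```

```bash
cat >> h.py <<'E'
def tm(n):
    a=pickle.load(open("w7.pkl","rb"))["frame"];c=snap(n);b=c["frame"]
    for nm,(u0,v0,u1,v1) in {"base":(205,150,318,235),"cap":(235,285,290,312),"left":(215,225,240,280),"right":(285,225,310,280)}.items():
        r=cv2.matchTemplate(b,a[v0:v1,u0:u1],cv2.TM_CCOEFF_NORMED);_,m,_,l=cv2.minMaxLoc(r);print(nm,round(m,2),l[0]-u0,l[1]-v0)
E
python3 - <<'E'
from h import *
tm("w8")
from plant import telemetry
print([round(float(telemetry.get_state()["gripper_width"])*1e3,2) for _ in range(4)])
b=pickle.load(open("w8.pkl","rb"))["frame"]
# bright base disc ellipse
for n in("w7","w8"):
    g=cv2.cvtColor(pickle.load(open(n+".pkl","rb"))["frame"],cv2.COLOR_RGB2GRAY)
    print(n,"row190",g[190,190:340:6].tolist(),"col262",g[140:320:6,262].tolist())
E
```

```text
23.8 [0.5243 0.0967 0.1452] [-172.19   29.42  -78.84] [ 2.  -3.2  0.7]
base 0.52 -1 26
cap 0.75 172 -285
left 0.88 102 0
right 0.9 45 0
[43.77, 43.77, 43.77, 43.77]
w7 row190 [95, 99, 98, 143, 188, 186, 186, 185, 185, 187, 185, 186, 185, 185, 184, 183, 185, 186, 186, 187, 187, 95, 96, 101, 98] col262 [187, 185, 183, 183, 185, 187, 184, 186, 183, 182, 187, 185, 184, 187, 191, 181, 181, 183, 181, 180, 179, 182, 152, 81, 89, 88, 90, 82, 96, 98]
w8 row190 [79, 72, 69, 129, 134, 135, 135, 135, 133, 134, 134, 136, 130, 131, 134, 131, 135, 134, 131, 136, 132, 120, 126, 123, 131] col262 [142, 151, 135, 133, 131, 129, 135, 134, 130, 135, 134, 133, 134, 130, 134, 131, 127, 130, 130, 121, 123, 128, 107, 55, 61, 62, 57, 61, 194, 195]
```

```bash
python3 - <<'E'
from h import *
for n in("w7","w8"):
    f=cv2.GaussianBlur(pickle.load(open(n+".pkl","rb"))["frame"],(3,3),0).astype(int)
    print(n,"col262 r-b",(f[130:260:5,262,0]-f[130:260:5,262,2]).tolist(),"g",f[130:260:5,262,1].tolist())
    for v in (165,180,205,215,225,240,255):
        g=f[v,180:350,1];d=np.abs(g[4:]-g[:-4]);print(v,[(int(i)+182,int(d[i])) for i in np.argsort(-d)[:6]])
E
```

```text
w7 col262 r-b [-2, -2, 8, 8, 8, 7, 8, 8, 7, 7, 8, 7, 8, 8, 7, 8, 9, 9, 9, 7, 8, 7, 7, 8, 8, 7] g [136, 148, 185, 187, 182, 176, 184, 183, 184, 184, 183, 184, 184, 184, 185, 184, 184, 184, 185, 185, 181, 181, 181, 182, 183, 182]
165 [(217, 74), (305, 71), (218, 69), (304, 66), (216, 60), (306, 60)]
180 [(313, 80), (209, 77), (210, 77), (314, 71), (312, 69), (208, 58)]
205 [(312, 62), (311, 62), (211, 61), (210, 61), (212, 49), (310, 49)]
215 [(311, 71), (211, 66), (312, 65), (212, 61), (310, 58), (210, 55)]
225 [(309, 75), (308, 70), (213, 67), (310, 62), (214, 61), (212, 56)]
240 [(216, 121), (306, 121), (217, 112), (305, 111), (206, 102), (316, 102)]
255 [(304, 122), (218, 121), (303, 110), (321, 110), (201, 107), (217, 106)]
w8 col262 r-b [6, 7, 7, 10, 5, 5, 7, 6, 7, 7, 5, 7, 5, 5, 5, 5, 6, 5, 5, 6, 6, 6, 5, 6, 5, 5] g [128, 134, 143, 192, 132, 131, 131, 133, 131, 131, 131, 131, 131, 131, 132, 130, 132, 132, 133, 133, 131, 127, 126, 126, 128, 127]
165 [(305, 73), (304, 64), (306, 62), (303, 43), (307, 39), (207, 28)]
180 [(182, 9), (183, 8), (209, 7), (184, 6), (191, 6), (339, 6)]
205 [(211, 19), (210, 17), (212, 16), (309, 13), (308, 13), (310, 13)]
215 [(202, 17), (203, 17), (201, 12), (197, 11), (219, 11), (220, 11)]
225 [(308, 18), (307, 14), (309, 14), (213, 12), (214, 10), (202, 8)]
240 [(305, 88), (217, 85), (306, 80), (304, 75), (218, 74), (216, 74)]
255 [(218, 132), (304, 121), (303, 120), (217, 110), (219, 106), (305, 85)]
```

>>> {"method": "carry_out", "body": {"commands": [-0.1,-0.6,0.4,0.1,1,-0.14,-0.9,0.3,0.1,1,-0.14,-0.95,0,0.1,1,-0.14,-0.95,0,0.1,1,-0.14,-0.95,0,0,1,-0.14,-0.95,0,0,1,-0.14,-0.95,0,0,1,-0.14,-0.95,0,0,1]}}

```text
time_s: 24.65
tcp_pos: [0.4797, -0.1883, 0.172]
eef_rot: [-172.2, 29.6, -77.2]
contact_force: [1.5, -0.1, -1.7]
gripper_width: 0.0436
```

>>> {"method": "carry_out", "body": {"commands": [-0.14,-0.8,0,0,1,-0.05,-0.4,0,0,1,0,0,0,0,1,0,0,0,0,1]}}

```text
time_s: 25.05
tcp_pos: [0.4724, -0.2346, 0.1718]
eef_rot: [-172.3, 29.6, -77.3]
contact_force: [-0.2, 0.4, -1.7]
gripper_width: 0.0438
```

```bash
cat >> h.py <<'E'
def mixpos():
    from plant import telemetry
    s=telemetry.get_state();m=np.load("poses.npy")[1]
    M=Rn.from_euler("xyz",s["eef_rot"],degrees=True).as_matrix();D=Rn.from_euler("z",m[2]).as_matrix()
    b=s["tcp_pos"]+M@np.array([-.010,0,.010]);ax=M@np.array([-.868,.001,.497])
    print("bottle in mixer mm",(D.T@(b-[m[0],m[1],0])*1e3).round(1),"axis",(D.T@ax).round(3),"F",s["contact_force"].round(1),"w",s["gripper_width"],s["time_s"])
E
python3 - <<'E'
from h import *
mixpos();c=snap("w9")
f=cv2.GaussianBlur(c["frame"],(3,3),0).astype(int)
for v in (165,205,225,240):
    g=f[v,180:350,1];d=np.abs(g[4:]-g[:-4]);print(v,[(int(i)+182,int(d[i])) for i in np.argsort(-d)[:6]])
E
```

```text
bottle in mixer mm [8.500e+00 1.000e-01 1.681e+02] axis [ 1.    -0.001  0.   ] F [-0.2  0.4 -1.7] w 0.04383195388768571 25.05
25.05 [ 0.4724 -0.2346  0.1718] [-172.28   29.59  -77.3 ] [-0.2  0.4 -1.7]
165 [(212, 83), (211, 78), (216, 73), (339, 68), (217, 67), (314, 63)]
205 [(311, 85), (312, 79), (326, 72), (310, 68), (325, 68), (327, 66)]
225 [(326, 56), (327, 50), (325, 49), (328, 36), (331, 34), (330, 32)]
240 [(305, 97), (217, 89), (304, 87), (216, 80), (306, 80), (315, 78)]
```

```bash
python3 - <<'E'
from h import *
m=np.load("poses.npy")[1];c=pickle.load(open("w9.pkl","rb"));g=cv2.cvtColor(c["frame"],cv2.COLOR_RGB2GRAY).astype(np.float32)
ys=np.arange(-100,101,4)
for x in(-100,-92,-75,-60):
    uv=proj(c,place(m,np.c_[np.full(len(ys),x),ys,np.full(len(ys),80)]/1e3)).astype(np.float32)[None]
    print(x,uv[0,0].round(),uv[0,-1].round(),list(zip(ys.tolist(),cv2.remap(g,uv[...,0],uv[...,1],1)[0].astype(int).tolist())))
E
```

```text
-100 [ 92. -22.] [488.  -8.] [(-100, 0), (-96, 0), (-92, 0), (-88, 0), (-84, 0), (-80, 0), (-76, 0), (-72, 0), (-68, 0), (-64, 0), (-60, 0), (-56, 0), (-52, 0), (-48, 0), (-44, 0), (-40, 0), (-36, 0), (-32, 0), (-28, 0), (-24, 0), (-20, 0), (-16, 0), (-12, 0), (-8, 0), (-4, 0), (0, 0), (4, 0), (8, 0), (12, 0), (16, 0), (20, 0), (24, 0), (28, 0), (32, 0), (36, 0), (40, 0), (44, 0), (48, 0), (52, 0), (56, 0), (60, 0), (64, 0), (68, 0), (72, 0), (76, 0), (80, 0), (84, 0), (88, 0), (92, 0), (96, 0), (100, 0)]
-92 [97. -6.] [480.  10.] [(-100, 0), (-96, 0), (-92, 0), (-88, 0), (-84, 0), (-80, 0), (-76, 0), (-72, 0), (-68, 0), (-64, 0), (-60, 0), (-56, 0), (-52, 0), (-48, 0), (-44, 0), (-40, 0), (-36, 0), (-32, 8), (-28, 30), (-24, 51), (-20, 72), (-16, 61), (-12, 124), (-8, 124), (-4, 126), (0, 128), (4, 129), (8, 62), (12, 70), (16, 71), (20, 71), (24, 67), (28, 52), (32, 129), (36, 126), (40, 127), (44, 128), (48, 92), (52, 56), (56, 100), (60, 110), (64, 114), (68, 107), (72, 54), (76, 154), (80, 153), (84, 145), (88, 222), (92, 226), (96, 234), (100, 232)]
-75 [107.  26.] [465.  44.] 
[... 448 characters left out ...]
), (64, 68), (68, 70), (72, 75), (76, 127), (80, 129), (84, 124), (88, 224), (92, 217), (96, 222), (100, 221)]
-60 [116.  51.] [453.  70.] [(-100, 231), (-96, 234), (-92, 220), (-88, 139), (-84, 128), (-80, 69), (-76, 71), (-72, 72), (-68, 71), (-64, 66), (-60, 67), (-56, 65), (-52, 130), (-48, 127), (-44, 129), (-40, 129), (-36, 65), (-32, 70), (-28, 71), (-24, 70), (-20, 67), (-16, 71), (-12, 119), (-8, 130), (-4, 127), (0, 128), (4, 128), (8, 65), (12, 68), (16, 70), (20, 71), (24, 69), (28, 68), (32, 126), (36, 127), (40, 129), (44, 125), (48, 122), (52, 68), (56, 67), (60, 108), (64, 113), (68, 111), (72, 77), (76, 128), (80, 130), (84, 126), (88, 223), (92, 215), (96, 221), (100, 220)]
```

>>> {"method": "carry_out", "body": {"commands": [0.09,0.01,-0.4,0,1,0,0,-0.45,0,1,0,0,-0.35,0,1,0,0,0,0,1]}}

```text
time_s: 25.5
tcp_pos: [0.475, -0.233, 0.1217]
eef_rot: [-172.5, 29.7, -77.3]
contact_force: [-0.7, -0.3, -1.1]
gripper_width: 0.0439
```

>>> {"method": "carry_out", "body": {"commands": [0,0,-0.08,0,1,0,0,0,0,1]}}

```text
time_s: 25.7
tcp_pos: [0.4762, -0.2345, 0.121]
eef_rot: [-172.3, 29.5, -77.2]
contact_force: [0.8, -1.1, -0.9]
gripper_width: 0.0437
```

>>> {"method": "carry_out", "body": {"commands": [0,0,-0.06,0,1,0,0,0,0,1]}}

```text
time_s: 25.9
tcp_pos: [0.476, -0.2347, 0.1187]
eef_rot: [-172.3, 29.5, -77.3]
contact_force: [-0.0, -0.0, -1.4]
gripper_width: 0.0439
```

```bash
python3 -c "
from h import *
mixpos()"
```

```text
bottle in mixer mm [  7.8  -3.4 115. ] axis [ 1.    -0.    -0.001] F [-0.  -0.  -1.4] w 0.04392883491185911 25.9
```

Continue in small steps until contact.

>>> {"method": "carry_out", "body": {"commands": [0,0,-0.05,0,1,0,0,0,0,1]}}

```text
time_s: 26.1
tcp_pos: [0.4759, -0.2346, 0.1164]
eef_rot: [-172.3, 29.6, -77.3]
contact_force: [-0.4, -0.5, -1.3]
gripper_width: 0.044
```

>>> {"method": "carry_out", "body": {"commands": [0,0,-0.05,0,1,0,0,0,0,1]}}

```text
time_s: 26.3
tcp_pos: [0.4759, -0.2346, 0.1142]
eef_rot: [-172.3, 29.6, -77.3]
contact_force: [0.3, -1.1, -1.0]
gripper_width: 0.0435
```

>>> {"method": "carry_out", "body": {"commands": [0,0,-0.05,0,1,0,0,0,0,1]}}

```text
time_s: 26.5
tcp_pos: [0.4758, -0.2346, 0.1123]
eef_rot: [-172.3, 29.6, -77.3]
contact_force: [-0.1, -0.6, -0.3]
gripper_width: 0.0435
```

>>> {"method": "carry_out", "body": {"commands": [0,0,-0.05,0,1,0,0,0,0,1]}}

```text
time_s: 26.7
tcp_pos: [0.476, -0.235, 0.1105]
eef_rot: [-172.3, 29.5, -77.3]
contact_force: [-0.2, -2.2, 1.5]
gripper_width: 0.0441
```

>>> {"method": "carry_out", "body": {"commands": [0,0,-0.05,0,1,0,0,0,0,1]}}

```text
time_s: 26.9
tcp_pos: [0.4761, -0.2352, 0.1097]
eef_rot: [-172.2, 29.5, -77.2]
contact_force: [-2.4, -2.7, 9.4]
gripper_width: 0.0437
```

>>> {"method": "carry_out", "body": {"commands": [0,0,-0.04,0,1,0,0,0,0,1]}}

```text
time_s: 27.1
tcp_pos: [0.4762, -0.2352, 0.1095]
eef_rot: [-172.2, 29.5, -77.1]
contact_force: [-4.1, -2.2, 20.0]
gripper_width: 0.0441
```

```bash
python3 -c "
from h import *
mixpos()"
```

```text
bottle in mixer mm [  7.2  -3.4 105.8] axis [ 1.     0.002 -0.002] F [-4.1 -2.2 20. ] w 0.04413664031290649 27.1
```

>>> {"method": "carry_out", "body": {"commands": [0,0,0.04,0,1,0,0,0,0,1,0,0,0,0,-0.1,0,0,0,0,-0.2,0,0,0,0,-0.4,0,0,0,0,-0.6,0,0,0,0,-0.7,0,0,0,0,-0.7]}}

```text
time_s: 27.9
tcp_pos: [0.4759, -0.2345, 0.1083]
eef_rot: [-172.3, 29.6, -77.3]
contact_force: [0.1, 0.1, -0.1]
gripper_width: 0.0734
```

```bash
python3 -c "
from h import *
mixpos();snap('w10')"
```

```text
bottle in mixer mm [  8.   -3.3 104.6] axis [ 1.  0. -0.] F [ 0.1  0.1 -0.1] w 0.07340111518531522 27.9
27.9 [ 0.4759 -0.2345  0.1083] [-172.31   29.56  -77.27] [ 0.1  0.1 -0.1]
```

>>> {"method": "carry_out", "body": {"commands": [-0.02,-0.2,0.4,0,-0.7,-0.05,-0.45,0.85,0,-0.7,-0.05,-0.45,0.85,0,-0.7,-0.05,-0.45,0.85,0,-0.7,-0.05,-0.45,0.85,0,-0.7,0,-0.5,0.5,0,-0.7,0,0,0,0,-0.7]}}

```text
time_s: 28.65
tcp_pos: [0.4676, -0.3375, 0.2833]
eef_rot: [-172.1, 29.3, -77.3]
contact_force: [-0.8, -0.3, -0.2]
gripper_width: 0.0747
```

```bash
python3 - <<'E'
from h import *
c=snap("w11")
from plant import cams
m=np.load("poses.npy")[1]
g=cv2.cvtColor(c["frame"],cv2.COLOR_RGB2GRAY).astype(np.float32)
def scan(x,z,ys):
    uv=proj(c,place(m,np.c_[np.full(len(ys),x),ys,np.full(len(ys),z)]/1e3)).astype(np.float32)[None]
    print(x,z,uv[0,0].round(),uv[0,-1].round(),list(zip(ys.tolist(),cv2.remap(g,uv[...,0],uv[...,1],1)[0].astype(int).tolist())))
ys=np.arange(-60,61,3)
for x in(-30,-15,0,30,45):scan(x,104,ys)
scan(-75,80,ys)
xs=np.arange(-70,75,4);uv=proj(c,place(m,np.c_[xs,np.full(len(xs),-3.),np.full(len(xs),125.)]/1e3)).astype(np.float32)[None]
print(list(zip(xs.tolist(),cv2.remap(g,uv[...,0],uv[...,1],1)[0].astype(int).tolist())))
flapcheck()
E
```

```text
28.65 [ 0.4676 -0.3375  0.2833] [-172.12   29.27  -77.27] [-0.8 -0.3 -0.2]
-30 104 [205. 134.] [318. 142.] [(-60, 112), (-57, 103), (-54, 95), (-51, 81), (-48, 78), (-45, 121), (-42, 206), (-39, 211), (-36, 212), (-33, 212), (-30, 101), (-27, 129), (-24, 132), (-21, 120), (-18, 125), (-15, 122), (-12, 117), (-9, 119), (-6, 121), (-3, 121), (0, 121), (3, 127), (6, 126), (9, 122), (12, 118), (15, 116), (18, 110), (21, 82), (24, 65), (27, 65), (30, 64), (33, 126), (36, 121), (39, 123), (42, 126), (45, 124), (48, 110), (51, 60), (54, 65), (57, 68), (60, 69)]
-15 104 [207. 145.] [316. 153.] [(-60, 49), (-57, 34), (-54, 56), (-51, 78), (-48, 82), (-45, 163), (-42, 215), (-39, 213), (-36, 214), (-33, 212), (-30, 98), (-27, 131), (-24, 158), (-21, 168), (-18, 176), (-15, 148), (-12, 126), (-9, 128), (-6, 128), (-3, 128), (0, 126), (3, 126), (6, 125), (9, 121), (12, 123), (15, 117), (18, 110), (21, 77), (24, 36), (27, 42), (30, 70), (33, 181), (36, 195), (39, 193), (42, 192), (45, 191), (48, 141), (51, 56), (54, 36), (57, 19), (60, 26)]
0 104 [209. 155.] [315. 164.] [(-60, 109), (-57, 105), (
[... 2107 characters left out ...]
, 195), (14, 194), (18, 196), (22, 195), (26, 177), (30, 98), (34, 98), (38, 96), (42, 95), (46, 97), (50, 108), (54, 115), (58, 124), (62, 180), (66, 208), (70, 213), (74, 212)]
[(-10, 105, -1), (-7, 115, 0), (-4, 206, 0), (-1, 211, 0), (2, 208, 0), (5, 207, 0), (8, 208, 0), (11, 208, 0), (14, 209, 0), (17, 209, 0), (20, 208, 0), (23, 208, 0), (26, 208, 0), (29, 208, 0), (32, 208, 0), (35, 208, 0), (38, 208, 0), (41, 208, 0), (44, 208, 0), (47, 207, 0), (50, 207, 0), (53, 208, 0), (56, 209, 0), (59, 209, 0), (62, 209, 0), (65, 209, 0), (68, 206, 0), (71, 107, 0), (74, 168, 0), (77, 210, 0), (80, 208, 0), (83, 174, 0), (86, 165, 0), (89, 163, -4), (92, 160, -5), (95, 160, -5), (98, 160, -5)]
```

```bash
python3 -c "
from plant import r,telemetry
s=telemetry.get_state();print(s['time_s'],s['contact_force'],s['gripper_width']);print(r.close_job())"
```

```text
28.75 [-0.88186257  0.28034648 -0.63845658] 0.07482488940924699
the job is handed in; nothing more can be done
None
```

The larger bottle is lying in the middle gap (gap1) of the roller mixer, and I handed the job in at 28.75 s. No verdict came back.

**What I did**
- **Hand slope:** The moves only shift the hand and turn it about the vertical. I got the roughly 31° slope by pushing against the arm's reach limit, which tilts the tool and leaves it tilted.
- **Flap:** The first lift slipped off the fingertips, and the second held. At one point the hand pressed on the flap edge with about 37 N sideways, so I eased off.
- **Bottle:** With the flap at about 45–50° on the hand, I gripped the bottle and lifted it out over the sill. I lowered it into the gap until the wrist read about 20 N upward, eased off, and opened the fingers.

**Last checks**
- **Flap:** The scene image along the flap's front edge matches the first picture, so it is shut.
- **Bottle on the rollers:** The final wrist image puts its axis within about 1 mm of the gap's middle. It looks parallel to the rollers, with its middle about 6–8 mm from halfway along. Its height was estimated at about 105 mm when I let go, against 104 mm at rest.
- **Robot:** Contact forces were about zero after release, and the hand was clear.

**Disagreements and gaps**
- **Mixer position:** My estimates of it differed by about 3.5 mm. I corrected for this from a wrist image before lowering.
- **Small bottle and bystanders:** I did not re-measure the beaker, vial, petri dish or spatula at the end. The smaller bottle was last seen lying in the tray as I lifted the larger one.
- **Scored steps:** That both in-order steps registered is inferred from these readings.

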